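Hold the bicycle-clip catch open with the release pin

ROBOT

A 6-joint arm with a two-finger parallel gripper is mounted at the origin on the work surface. World frame = base frame: x ahead of the robot, y to its left, z up, the work surface at z = 0. Lengths are in m, angles in degrees, forces in N, time in s.
With the tool pointing down it reaches from about 0.4 to 0.825 m from the base axis. Payload 7 kg.
Tool frame: the origin (TCP) lies midway between the tips of the shut fingers; the grasp point (between the pads) lies 19 mm behind it (grip_depth is the distance from the TCP to the grasp point, in m); z points along the fingers, y is the direction in which the jaws open and shut (so a half turn about z gives the same grasp; the last joint's range is limited). The gripper opens to 88 mm and grips with 3 to 60 N. Pads are 19 mm wide; open, the fingers measure 130 mm over their backs; the gripper's body (78 mm by 193 mm) begins 47 mm behind the grasp point.
Start: joints at [-49.211, 20.546, 0.682, 0, -70.136, -16.507], TCP at [0.278, -0.615, 0.189] pointing down, gripper open.
Joint ranges: [-176.03, 176.03], [-82.01, 121.73], [-58.28, 71.71], [-173.87, 95.51], [-174.79, -0.11], [-173.66, 173.66]. Speed limits (degrees/s): [136.94, 136.94, 172.46, 180, 180, 180].

INTERFACE

Orientations are given as [roll, pitch, yaw] about the fixed x, y, z axes, in that order (R = Rz(yaw) Ry(pitch) Rx(roll)).
In Python, from plant import * gives the robot as it stands.
- The arm moves only by the shell command python3 -m inch 'ROWS'. ROWS is JSON, a list of rows, each an object of numbers: "ax", "ay", "az": the turn, a rotation vector about the tool's x, y, z in degrees; "dx", "dy", "dz": the shift along the tool's x, y, z in mm; "fingers": the finger opening in mm, from 0 to 87.6. In form: [{"ax": .., "ay": .., "az": .., "dx": .., "dy": .., "dz": .., "fingers": ..}, ...]. A call has 1 to 8 rows; each row is the pose to reach, as a shift and turn from the pose commanded when the call began, along the tool's axes at that moment; what a row does not reach only later rows make up. A row lasts 1/8 s, in which the tool goes at most 62.5 mm and 10.7 degrees, less where a joint would pass 70% of its speed; a pose out of reach is approached as far as the arm can. A call with a gripper value outside its range is refused whole. The fingers move at their own pace and stop on an object; the grip force is fixed at half the most. Time passes only in rows, so rows that repeat a pose let the fingers close. It gives the time, the measured TCP pose, the force and the opening at its end, in the units of the state.
- get_obs(): the state, without advancing time (a new reading comes with each control period).
- snapshot(name): name is "side" or "top"; returns a dict with "image" (384x512x3 uint8, red, green, blue), "fx", "fy", "cx", "cy" (pixels), "rvec" (rotation vector, rad) and "tvec" (3), from world to camera coordinates, as OpenCV has them. Camera axes: x right, y down, z forward; pixel columns grow to the right and rows downward; lengths in m; the calibration is good to about 2 mm. A picture is of the moment at which its call begins. There is no depth.
- close_job(): hands the job in, once; it reports no verdict.
Trained networks look in the newest picture that a camera, given by its name, has taken for a name from the list of things; names that differ only in an ending like _2 or _b are one class to them, and where a whole thing is asked for, a point or a joint stands for the part that bears it (a point fixed in the world has none). Each returns a list of dicts, best first, with "score" (0 to 1); they miss things now and then, are a little off and sometimes report something else, mostly with a low value. They report only what shows in the picture. A call takes as long as a camera call. They do not tell look-alikes from the thing itself.
- search_frame(target, camera): "bbox" ([centre column, centre row, width, height] in pixels, round what is visible of it).
- trace(target, camera): "mask" (384x512 bool, what is visible of it) and "bbox" ([centre column, centre row, width, height] in pixels, round what is visible of it).
- landmark_of(target, camera): "position" ([column, row] in pixels: a listed point, or the origin of a listed thing).
The state is a dict: "clock": time; "joint_pos": joint angles; "qvel": joint speeds; "tau": joint torques, N m; "tool_pos": TCP position; "orientation": TCP orientation; "force": force on the tool from outside, world axes, zero at the start; "moment": the same for the moment, N m; "opening": finger opening in m.
Only numpy, scipy, OpenCV 4.12 (cv2) and the standard library are available. Lean on these libraries where they do the work, as an engineer would, in place of code of your own. Each camera call takes 0.05 s, during which the arm holds its last target.

TASK

Take the blue-handled release pin out of its beech stand, lower its tip into the flared mouth of the guide channel on the rail, and run it slowly (about 3 to 5 cm/s) along the channel and round its bend, keeping the tip down in the channel all the way, to the orange sprung catch. With the pin, push the catch in 10 mm, so that its white pointer stands in the green band, without running it to its end stop, and finish still gripping the pin and holding the catch there, so that the chrome clip stays open for someone to take the trouser clips. Leave the other things on the ledge where they are.

Things in the scene. Friction and masses are not known exactly. Their poses are not given: they have to be found in the camera images.
- release_pin: Release pin, a loose tool of about 100 g that stands upright in the stand: steel pin 8 mm across and 30 mm long below a blue square handle 26 x 26 mm that reaches from 30 to 90 mm above the tip, with a small steel button to 94 mm on top. Origin: centre of the pin's lower tip; z runs up the handle; x and y are square to the handle's faces.
- pin_grip (a point): Middle of the release pin's handle, on its axis, 60 mm above the tip: where to grip it.
- stand: Fixed beech block 70 x 70 x 40 mm with one hole 14 mm across and 34 mm deep in the middle of its top; the release pin stands in it with its handle resting on the block's top (tip 10 mm above the ledge). Origin: centre of its underside, on the ledge. It may stand on either side of the rail.
- rail: Fixed accessory rail on the ledge: dark wooden base plate 100 mm (x) by 350 mm (y, from -140 to +210), 8 mm thick. On it two aluminium walls 8 mm thick, tops 22 mm above the ledge, bound a channel 14 mm wide, open on top, floor 8 mm above the ledge. Origin on the ledge, z up, y along the rail from mouth towards catch and clip.
- mouth (a point): Middle of the channel's flared mouth, on its floor, at x -15, y -115 mm in the rail's frame; free width there about 30 mm. A cross wall closes the mouth at y -129. From here the channel's centreline runs straight along y at x -15 to (-15, -30).
- bend (a point): Middle of the slanting part of the channel, on its floor: the centreline slants from (-15, -30) to (15, 20) mm in the rail's frame, then runs straight along y at x 15 to the catch's face, at y 60 when at rest.
- clip (a point): Middle of the chrome spring clip with the two steel trouser clips at the rail's far end (up to 80 mm above the ledge, y 154 to 202 mm in the rail's frame), 16 mm above the ledge. A linkage opens the clip as the catch goes in. A black housing, 33 mm high, stands at y 119 to 143.
- catch_face (a point): Middle of the face of the orange catch that the pin pushes on (12 mm wide, from 9 to 21 mm above the ledge, facing back along the channel, the rail's -y); it moves with the catch.
- catch (a joint): Travel of the orange catch in m, sliding along the rail's +y: 0 at rest, 0.010 when its white pointer (30 mm behind the face) stands in the middle of the 6 mm wide green band, 0.020 at its end stop. Its spring pushes back with 2.4 N at the start and 0.3 N more per mm: about 5.4 N at 10 mm. It springs back when let go.
- polish_tin: Bystander: round steel polish tin, 76 mm across, 25 mm high. Origin: centre of its underside.
- canister: Bystander: aluminium screw-top canister, 90 mm across, 205 mm high. Origin: centre of its underside.
- shoe_brush: Bystander: beech shoe brush 170 x 50 x 44 mm, bristles down, long along x. Origin: centre of its underside.
- ice_scraper: Bystander: orange ice scraper lying flat, 175 mm long (x), blade 95 mm wide, 18 mm high. Origin: on its underside where handle meets blade.
- key_bowl: Bystander: blue ceramic bowl, 120 mm across, 45 mm high. Origin: centre of its underside.
Not all that is in view belongs to the job. Of the things like the release_pin, leave any that is red; of the rest the smaller one is meant.

How it is judged (in metres and radians):
On the way, in this order (a step that is already met when the one before it is completed fails the run):
1. The release pin is gripped and lifted clear of its stand (height (world z) of release_pin above 0.046 m and contact force between the fingers and release_pin above 1 N), for 0.1 s.
2. The pin's tip is down in the channel's flared mouth (z of release_pin in the frame of rail below 0.019 m and horizontal distance between release_pin and mouth below 0.025 m), for 0.05 s.
3. The tip passes the bend, down in the channel (z of release_pin in the frame of rail below 0.019 m and horizontal distance between release_pin and bend below 0.012 m), for 0.05 s.
At the end, for the whole second after the job is handed in: The catch stands 7 to 13 mm in (10 mm wanted) and still, pushed by the pin: its tip is below the channel's rim and within 10 mm of the catch's face, pressing with over 2 N; the gripper grips the pin (over 2 N), upright within 20 degrees, and neither arm nor fingers touch the rail (value of joint catch between 0.007 and 0.013 m and z of release_pin in the frame of rail below 0.019 m and horizontal distance between release_pin and catch_face below 0.01 m and contact force between release_pin and rail above 2 N and contact force between the fingers and release_pin above 2 N and contact force between each of the arm, the fingers and rail below 0.3 N and angle between release_pin's own z axis and vertical below 0.35 rad and linear speed of release_pin below 0.02 m/s and contact force between release_pin and stand below 0.2 N); the arm keeps its last pose, push and grip.
It fails at once if The pin is run along the channel too fast (over 0.15 m/s) ((x of release_pin in the frame of rail between -0.035 and 0.035 m and y of release_pin in the frame of rail between -0.085 and 0.085 m) and z of release_pin in the frame of rail below 0.022 m and linear speed of release_pin above 0.15 m/s).
It fails at once if The tip leaves or enters the channel elsewhere than at its mouth (just above the rim, 4 to 12 mm) ((x of release_pin in the frame of rail between -0.035 and 0.035 m and y of release_pin in the frame of rail between -0.085 and 0.085 m) and z of release_pin in the frame of rail between 0.026 and 0.034 m).
It fails at once if The catch is run to its end stop (over 17 mm) (value of joint catch above 0.017 m).
It fails at once if A bystander is moved by more than 20 mm (distance of any of polish_tin, canister, shoe_brush, ice_scraper, key_bowl from where it was at the start of the episode above 0.02 m).
It also fails if it takes over 51 s, if anything falls off the work surface, if the arm or the gripper's body presses on something with over 40 N, if the wrist force passes 120 N, or if a joint passes its speed limit or range.

## Working session

There is one attempt and no reset: what is moved stays moved. The work goes in short steps, Python scripts to look and compute and a shell command to move; the robot and the scene stay as the last step left them, time stands still between calls to the robot, and variables do not carry over. Pictures are saved under pics/ and viewed, and the job is handed in when it is done.

```bash
mkdir -p pics
cat > h.py <<'E'
from plant import *
import numpy as np, cv2
def save(img,name,crop=None,scale=1):
    if crop: x0,y0,x1,y1=crop; img=img[y0:y1,x0:x1]
    img=cv2.resize(img[:,:,::-1].copy(),None,fx=scale,fy=scale,interpolation=cv2.INTER_CUBIC)
    cv2.imwrite('pics/'+name,img)
def ray(s,px):
    R=cv2.Rodrigues(np.array(s['rvec'],float))[0]; t=np.array(s['tvec'],float)
    d=np.array([(px[0]-s['cx'])/s['fx'],(px[1]-s['cy'])/s['fy'],1.])
    return -R.T@t, R.T@d
def onplane(s,px,z):
    o,d=ray(s,px); return o+d*(z-o[2])/d[2]
def proj(s,P):
    P=np.atleast_2d(np.array(P,float))
    K=np.array([[s['fx'],0,s['cx']],[0,s['fy'],s['cy']],[0,0,1]])
    return cv2.projectPoints(P,np.array(s['rvec'],float),np.array(s['tvec'],float),K,None)[0][:,0]
E
python3 - <<'E'
from h import *
for n in('side','top'):
    s=snapshot(n); save(s['image'],n+'0.png',scale=1.5)
    print(n,s['fx'],np.round(ray(s,(256,192)),3).tolist())
    for t in('release_pin','stand','rail','clip','catch','polish_tin','canister','shoe_brush','ice_scraper','key_bowl'):
        print(t,[(np.round(b['bbox']).tolist(),round(b['score'],2)) for b in search_frame(t,n)])
    for t in('release_pin','pin_grip','stand','rail','mouth','bend','clip','catch_face'):
        print('lm',t,[(np.round(b['position'],1).tolist(),round(b['score'],2)) for b in landmark_of(t,n)])
print(get_obs())
E
```

```text
side 420.3119995744848 [[-0.134, 1.069, 0.819], [0.447, -0.711, -0.543]]
release_pin [([223.0, 255.0, 16.0, 38.0], 0.85), ([210.0, 232.0, 15.0, 24.0], 0.62), ([247.0, 250.0, 12.0, 26.0], 0.57)]
stand [([208.0, 245.0, 24.0, 23.0], 0.76), ([298.0, 161.0, 19.0, 11.0], 0.61)]
rail [([253.0, 204.0, 76.0, 53.0], 0.97)]
clip [([255.0, 207.0, 79.0, 56.0], 0.9)]
catch [([156.0, 226.0, 42.0, 38.0], 0.67)]
polish_tin [([298.0, 159.0, 19.0, 14.0], 0.51)]
canister [([315.0, 117.0, 26.0, 48.0], 0.65)]
shoe_brush [([158.0, 223.0, 41.0, 35.0], 0.94)]
ice_scraper [([273.0, 145.0, 36.0, 15.0], 0.78)]
key_bowl [([149.0, 267.0, 45.0, 32.0], 0.62)]
lm release_pin [([221.2, 276.6], 0.72), ([246.9, 266.7], 0.67), ([211.1, 248.0], 0.48), ([208.0, 228.9], 0.27)]
lm pin_grip [([222.3, 252.8], 0.69), ([212.3, 231.1], 0.56)]
lm stand [([230.6, 219.1], 0.66), ([155.2, 277.0], 0.65), ([212.2, 253.6], 0.58)]
lm rail [([260.4, 200.1], 0.89)]
lm mouth [([279.2, 185.0], 0.79)]
lm bend [([265.7, 192.7], 0.91)]
lm clip [([229.9, 219.8], 0.83)]
lm catch_face [([246.4, 200.1], 0.35)]
top 486.5522824120757 [[0.176, 0.013,
[... 1121 characters left out ...]
0.38)]
lm catch_face [([225.8, 206.4], 0.45)]
{'clock': 1.9, 'joint_pos': array([-4.92114705e+01,  2.05463201e+01,  6.83207781e-01, -1.78679065e-03,
       -7.01364117e+01, -1.65080974e+01]), 'qvel': array([ 0.01709577, -0.06790397,  0.01049068,  0.00634845,  0.01051311,
        0.01844557]), 'tau': array([-3.64909702e-04, -5.82357895e+01,  2.93295121e+01,  7.00221956e+00,
        1.25029305e-02, -3.57101911e-06]), 'tool_pos': array([ 0.27756256, -0.61527118,  0.18936558]), 'orientation': array([ 1.79999979e+02,  1.74646242e-03, -1.55720175e+02]), 'force': array([ 0.71147751, -0.05888872, -0.14245666]), 'moment': array([-0.01509974,  0.00774805,  0.01498051]), 'opening': 0.08765152307245301}
```

Run:
```python
import cv2
a=cv2.imread('pics/side0.png');b=cv2.imread('pics/top0.png')
import numpy as np
cv2.imwrite('pics/side_c.png',cv2.resize(a[180:450,180:480],None,fx=2,fy=2,interpolation=2))
cv2.imwrite('pics/top_c.png',cv2.resize(b[210:410,120:460],None,fx=2.3,fy=2.3,interpolation=2))
```

```text
(no output)
```

View pics/side0.png

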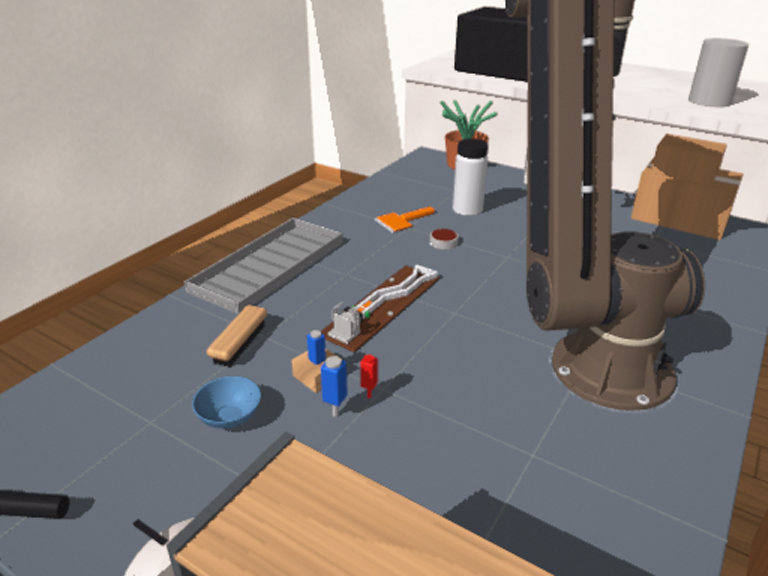

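View pics/top0.png

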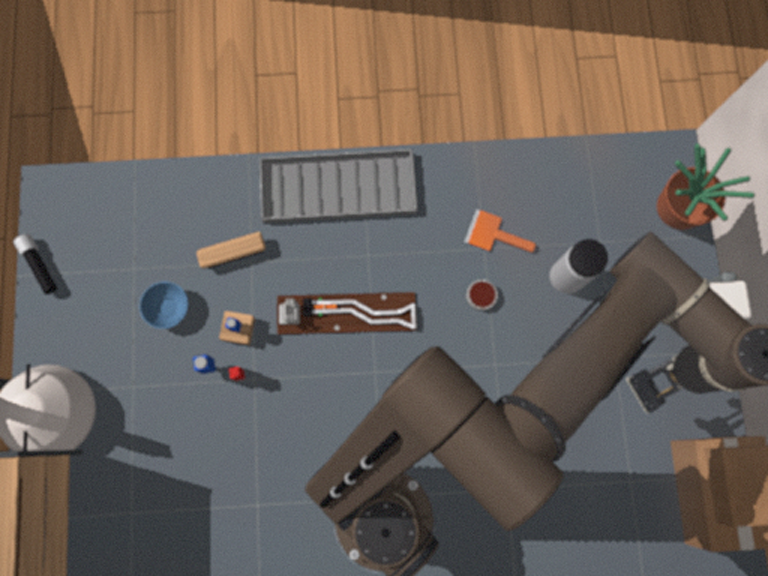

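```bash
sleep 1
```

```text
(no output)
```

View pics/side_c.png

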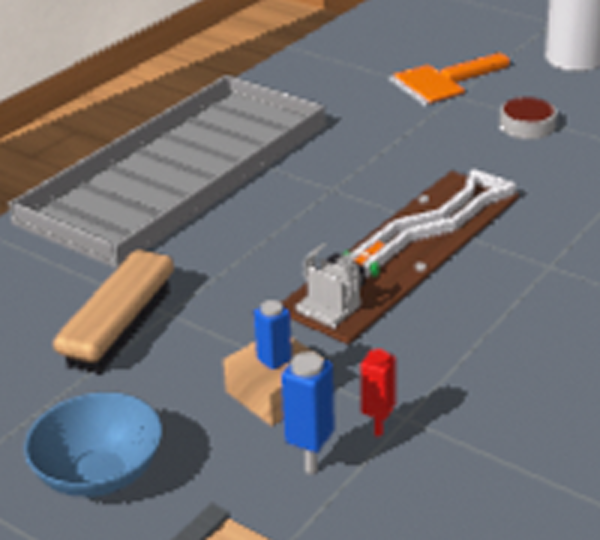

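View pics/top_c.png

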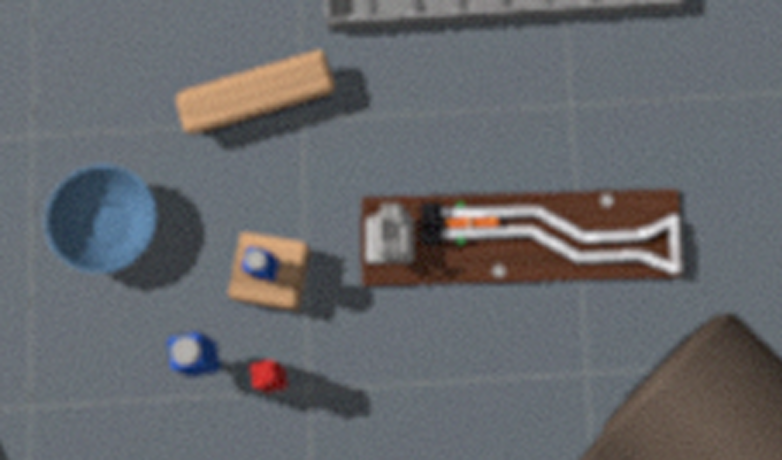

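Candidates:
- Small blue pin in the stand: side (210,232), top (154,216).
- Larger blue pin standing free: side (223,255), top (136,244).
- Red pin: side (247,250), top (157,250).

Red is excluded, and the smaller blue one, in the beech stand, is the one meant. The rail's mouth is at the right in the top view and its catch at the left. Next I'll measure it precisely.

```bash
cat >> h.py <<'E'
import pickle
def rect(s,z,x0,x1,y0,y1,res=0.0005):
    # output: up = +x, left = +y
    W=int((y1-y0)/res);H=int((x1-x0)/res)
    corners=np.array([[x1,y1,z],[x1,y0,z],[x0,y0,z],[x0,y1,z]])
    src=proj(s,corners).astype(np.float32)
    M=cv2.getPerspectiveTransform(src,np.array([[0,0],[W,0],[W,H],[0,H]],np.float32))
    return cv2.warpPerspective(s['image'],M,(W,H),flags=cv2.INTER_CUBIC)
E
python3 - <<'E'
from h import *
S={n:snapshot(n) for n in('side','top')}
pickle.dump(S,open('S.pkl','wb'))
s=S['top']
for n,px,z in(('mouth',(268.8,211.4),.008),('bend',(242.5,208),.008),('rail',(242.1,207.2),0),('clip',(196,210),.016),('face',(225.8,206.4),.015),('stand',(157.2,218.6),0),('pinbutton',(154,214.4),.07),('bigblue',(136,244.5),.06),('red',(157,250),.05)):
    print(n,np.round(onplane(s,px,z),4))
s=S['side']
for n,px,z in(('mouth',(279.2,185),.008),('bend',(265.7,192.7),.008),('rail',(260.4,200.1),0),('clip',(229.9,219.8),.016),('face',(246.4,200.1),.015),('stand',(212.2,253.6),0),('grip',(212.3,231.1),.07)):
    print(n,np.round(onplane(s,px,z),4))
for n in S: save(rect(S[n],.022,.47,.61,-.18,.22,.0005),'rect_%s.png'%n)
for n in S: save(rect(S[n],.04,.43,.57,.17,.32,.00025),'rst_%s.png'%n)
E
```

```text
mouth [ 0.4811 -0.0785  0.008 ]
bend [0.5001 0.0197 0.008 ]
rail [0.5047 0.0211 0.    ]
clip [0.5017 0.1944 0.016 ]
face [0.5088 0.0821 0.015 ]
stand [0.4806 0.3433 0.    ]
pinbutton [0.485  0.3419 0.07  ]
bigblue [0.3807 0.4107 0.06  ]
red [0.3573 0.3374 0.05  ]
mouth [ 0.4867 -0.0786  0.008 ]
bend [ 0.5011 -0.0075  0.008 ]
rail [0.4982 0.0324 0.    ]
clip [0.5079 0.2009 0.016 ]
face [0.5267 0.0776 0.015 ]
stand [0.4685 0.3454 0.    ]
grip [0.4755 0.3306 0.07  ]
```

Run:
```python
from h import *
S=pickle.load(open('S.pkl','rb'))
for n in S: save(rect(S[n],.022,.44,.57,-.13,.26,.0005),'rect2_%s.png'%n)
for n in S: save(rect(S[n],.04,.42,.54,.27,.41,.00025),'rst2_%s.png'%n)
a=cv2.imread('pics/rect2_top.png');b=cv2.imread('pics/rect2_side.png');cv2.imwrite('pics/r2.png',np.vstack([a,b]))
a=cv2.imread('pics/rst2_top.png');b=cv2.imread('pics/rst2_side.png');cv2.imwrite('pics/s2.png',cv2.resize(np.hstack([a,b]),None,fx=.7,fy=.7))
```

```text
(no output)
```

View pics/r2.png

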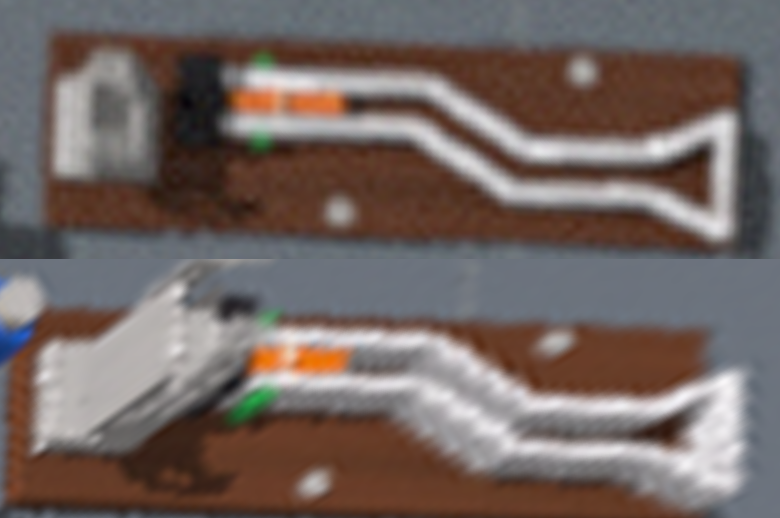

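View pics/s2.png

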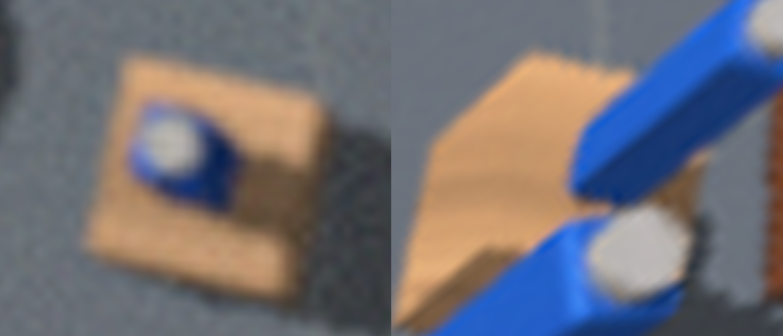

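```bash
cat > fit.py <<'E'
from h import *
from scipy.optimize import minimize
UP=4
def hull(m,s,P):
    h=cv2.convexHull(np.float32(proj(s,P)*UP+UP/2-.5)); cv2.fillConvexPoly(m,np.int32(np.round(h*16)),1,shift=4)
def box(x0,x1,y0,y1,z0,z1): return np.array([[x,y,z] for x in(x0,x1) for y in(y0,y1) for z in(z0,z1)])
def T(P,p):
    c,s=np.cos(p[2]),np.sin(p[2]); P=np.array(P,float)
    return np.c_[p[0]+c*P[:,0]-s*P[:,1],p[1]+s*P[:,0]+c*P[:,1],P[:,2]]
def off(line,d):
    L=np.array(line,float);out=[]
    for i in range(len(L)):
        ns=[]
        for a,b in((i-1,i),(i,i+1)):
            if a>=0 and b<len(L):
                t=L[b]-L[a];t/=np.linalg.norm(t);ns.append(np.array([-t[1],t[0]]))
        n=sum(ns);n/=np.linalg.norm(n);out.append(L[i]+n*d/(n@ns[0]))
    return np.array(out)
CL=[(-.015,-.084),(-.015,-.03),(.015,.02),(.015,.113)]
def walls():
    V=[]
    for sg in(1,-1):
        a=off(CL,sg*.007);b=off(CL,sg*.015)
        # flare
        a=np.vstack([[-.015-sg*.019,-.129],a]);b=np.vstack([[-.015-sg*.028,-.131],b])
        for i in range(len(a)-1):
            V.append(np.array([[*q,z] for q in(a[i],a[i+1],b[i],b[i+1]) for z in(.008,.022)]))
    V.append(box(-.042,.012,-.137,-.129,.008,.022))
    return V
W=walls()
def rail_render(s,p,shape=(384,512)):
    m=np.zeros((shape[0]*UP,shape[1]*UP),np.uint8)
    plate=m.copy(); hull(plate,s,T(box(-.05,.05,-.14,.21,0,.008),p))
    for w in W: hull(m,s,T(w,p))
    r=lambda a:cv2.resize(a.astype(np.float32),shape[::-1],interpolation=cv2.INTER_AREA)
    return r(plate),r(m)
def rail_cost(s,p):
    pl,m=rail_render(s,p); img=s['image'].astype(np.float32)
    sel=s['sel']
    # linear regression of image on [1,plate,wall], residual
    A=np.c_[np.ones(sel.sum()),pl[sel],m[sel]]; Y=img[sel]
    c,_,_,_=np.linalg.lstsq(A,Y,rcond=None); return float(((A@c-Y)**2).mean())
E
python3 - <<'E'
from fit import *
S=pickle.load(open('S.pkl','rb'))
p0=np.array([.502,.036,0.03])
for n in S:
    s=S[n]
    m=np.zeros((384,512),np.uint8)
    q=cv2.convexHull(np.float32(proj(s,T(box(-.065,.065,-.155,.105,0,.022),p0))))
    cv2.fillConvexPoly(m,np.int32(q),1)
    q=cv2.convexHull(np.float32(proj(s,T(box(-.075,.075,.10,.26,0,.08),p0))))
    cv2.fillConvexPoly(m,np.int32(q),0); s['sel']=m>0
def run(ss,p0):
    f=lambda v:sum(rail_cost(s,v*np.array([.001,.001,.01])) for s in ss)
    best=None
    x0=p0/np.array([.001,.001,.01])
    for k in range(3):
        r=minimize(f,x0,method='Nelder-Mead',options=dict(initial_simplex=x0+np.vstack([np.zeros(3),np.diag([5,5,3])]),xatol=.02,fatol=.05)); x0=r.x
    return r.x*np.array([.001,.001,.01]),r.fun
for ss in('top','side'),('top',),('side',):
    p,fv=run([S[k] for k in ss],p0); print(ss,np.round(p,4),round(np.degrees(p[2]),2),fv)
    if len(ss)==2: pb=p
    for nm,q in(('mouth',(-.015,-.115)),('bend0',(-.015,-.03)),('bend',(0,-.005)),('bend1',(.015,.02)),('face',(.015,.06)),('target',(.015,.066))):
        print(nm,np.round(T([[*q,0]],p)[0,:2],4).tolist())
np.save('rail.npy',pb)
for n in S:
    s=S[n];im=cv2.resize(s['image'],None,fx=4,fy=4,interpolation=cv2.INTER_CUBIC)
    def pl(P,c):
        q=np.int32(np.round(proj(s,T(P,pb))*4+1.5)); cv2.polylines(im,[q],False,c,1,cv2.LINE_AA)
    for d in(.007,.015,-.007,-.015): pl([[*x,.022] for x in off(CL,d)],(255,0,255))
    pl([[x,y,.008] for x,y in((-.05,-.14),(.05,-.14),(.05,.21),(-.05,.21),(-.05,-.14))],(0,255,255))
    x0,y0,x1,y1=[int(v) for v in(np.r_[proj(s,T(box(-.07,.07,-.16,.22,0,.02),pb)).min(0),proj(s,T(box(-.07,.07,-.16,.22,0,.02),pb)).max(0)]*4)]
    print(x1-x0,y1-y0); cv2.imwrite('pics/fit_%s.png'%n,cv2.resize(im[y0:y1,x0:x1,::-1],None,fx=1.5,fy=1.5))
E
```

```text
('top', 'side') [ 0.5025  0.0287 -0.0319] -1.83 954.7019766621703
mouth [0.4838, -0.0858]
bend0 [0.4865, -0.0008]
bend [0.5023, 0.0237]
bend1 [0.5181, 0.0482]
face [0.5194, 0.0882]
target [0.5196, 0.0941]
('top',) [ 0.5024  0.03   -0.0349] -2.0 357.81267515909167
mouth [0.4834, -0.0844]
bend0 [0.4863, 0.0006]
bend [0.5022, 0.025]
bend1 [0.5181, 0.0495]
face [0.5194, 0.0895]
target [0.5197, 0.0955]
('side',) [ 0.5036  0.026  -0.0232] -1.33 458.22339468471546
mouth [0.4859, -0.0886]
bend0 [0.4879, -0.0036]
bend [0.5035, 0.021]
bend1 [0.519, 0.0456]
face [0.52, 0.0856]
target [0.5201, 0.0916]
389 279
408 161
```

Run:
```python
import cv2,numpy as np
a=cv2.imread('pics/fit_side.png');b=cv2.imread('pics/fit_top.png')
w=max(a.shape[1],b.shape[1]);f=lambda i:cv2.copyMakeBorder(i,0,0,0,w-i.shape[1],0)
c=np.vstack([f(b),f(a)]);print(c.shape);cv2.imwrite('pics/fit_both.png',c[:600])
```

```text
(660, 612, 3)
```

View pics/fit_both.png

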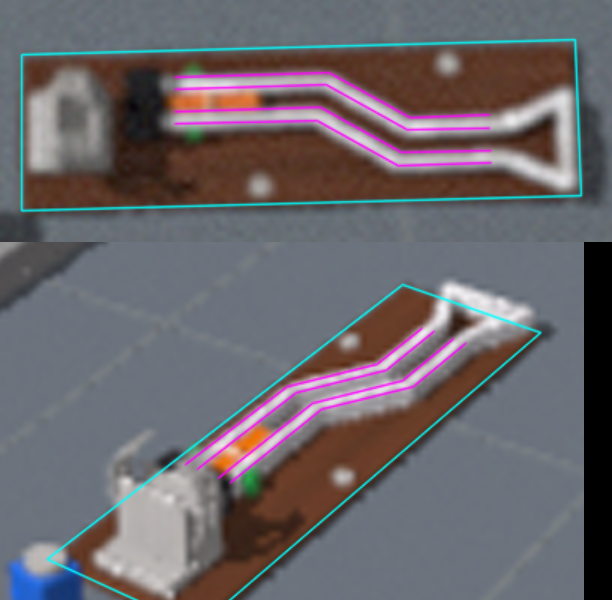

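Run:
```python
from fit import *
S=pickle.load(open('S.pkl','rb'))
def render(s,boxes,p,shape=(384,512)):
    out=[]
    for P in boxes:
        m=np.zeros((shape[0]*UP,shape[1]*UP),np.uint8); hull(m,s,T(P,p)); out.append(cv2.resize(m.astype(np.float32),shape[::-1],interpolation=cv2.INTER_AREA))
    return out
rng={'top':(142,202,176,232),'side':(190,214,219,246)}
def cost(ss,v):
    tot=0
    for n in ss:
        s=S[n];x0,y0,x1,y1=rng[n]; f=s['image'].astype(np.float32)
        b=np.clip((f[...,2]-f[...,0]-25)/70,0,1)   # blueness
        m=render(s,[box(-.013,.013,-.013,.013,.04,.1)],v)[0]
        cap=render(s,[box(-.008,.008,-.008,.008,.1,.104)],v)[0]
        w=(cap<.05)
        d=((m-b)**2*w)[y0:y1,x0:x1]; tot+=d.sum()
    return tot
def cs(v):
    s=S['top']; f=s['image'].astype(np.float32); r=np.clip((f[...,0]-f[...,2]-15)/50,0,1)
    m=render(s,[box(-.035,.035,-.035,.035,0,.04)],v)[0]
    bl=np.clip((f[...,2]-f[...,0])/40,0,1)
    x0,y0,x1,y1=138,198,180,236
    w=np.ones_like(m); w[206:226,145:168]=0
    return ((m-r)**2*w)[y0:y1,x0:x1].sum()
k=np.array([.001,.001,.05])
def opt(f,p0):
    best=None
    for a in(-.4,-.2,0,.2,.4,.6):
        x0=np.array([p0[0],p0[1],a])/k
        r=minimize(lambda v:f(v*k),x0,method='Nelder-Mead',options=dict(initial_simplex=x0+np.vstack([np.zeros(3),np.diag([5,5,3])])))
        if best is None or r.fun<best.fun:best=r
    return best.x*k,best.fun
for ss in(('top','side'),('top',),('side',)):
    p,fv=opt(lambda v:cost(ss,v),(.478,.335)); print('pin',ss,np.round(p,4),np.degrees(p[2]).round(1),round(fv,2))
p,fv=opt(cs,(.478,.335)); print('stand',np.round(p,4),np.degrees(p[2]).round(1),round(fv,2))
```

```text
pin ('top', 'side') [ 0.4802  0.3341 -0.6307] -36.1 54.17
pin ('top',) [0.4789 0.3376 0.7958] 45.6 21.11
pin ('side',) [ 0.482   0.332  -0.6051] -34.7 24.61
stand [ 0.481   0.3415 -0.2382] -13.6 0.96
```

Run:
```python
from fit import *
S=pickle.load(open('S.pkl','rb'))
ims=[]
for n,c in(('top',(132,196,182,236)),('side',(188,210,238,260))):
    s=S[n];x0,y0,x1,y1=c;k=12
    im=cv2.resize(s['image'][y0:y1,x0:x1],None,fx=k,fy=k,interpolation=cv2.INTER_CUBIC)[:,:,::-1].copy()
    for p,zz,h,col in(((.480,.338,-.238),(.0,.04),.035,(0,255,0)),((.480,.338,-.238),(.04,.1),.013,(255,0,255))):
        for z in zz:
            q=proj(s,T([[h,h,z],[h,-h,z],[-h,-h,z],[-h,h,z]],p)); q=np.int32(((q-[x0,y0])+.5)*k)
            cv2.polylines(im,[q],True,col,1)
    ims.append(cv2.resize(im,(400,int(400*im.shape[0]/im.shape[1]))))
h=max(i.shape[0] for i in ims)
cv2.imwrite('pics/pin_crop.png',np.hstack([cv2.copyMakeBorder(i,0,h-i.shape[0],0,0,0) for i in ims]))
```

```text
(no output)
```

View pics/pin_crop.png

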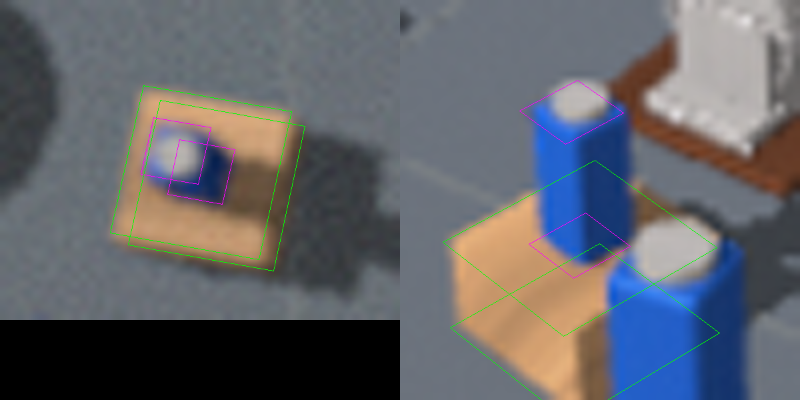

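Run:
```python
from fit import *
S=pickle.load(open('S.pkl','rb'))
def R(s,P,p,shape=(384,512)):
    m=np.zeros((shape[0]*UP,shape[1]*UP),np.uint8); hull(m,s,T(P,p)); return cv2.resize(m.astype(np.float32),shape[::-1],interpolation=cv2.INTER_AREA)
rng={'top':(142,202,176,232),'side':(198,212,222,248)}
def cost(ss,v):
    tot=0
    for n in ss:
        s=S[n];x0,y0,x1,y1=rng[n]; f=s['image'].astype(np.float32)
        b=np.clip(((f[...,2]-f[...,0])/np.maximum(f.sum(2),60)-.12)/.25,0,1)
        if n=='side': big=np.zeros_like(b); big[234:,212:]=1
        else: big=0*b
        t=np.linspace(0,6.28,17); cap=R(s,np.array([[.011*np.cos(a),.011*np.sin(a),z] for a in t for z in(.1,.104)]),v)
        m=np.maximum(R(s,box(-.013,.013,-.013,.013,.04,.1),v)-cap,0)
        tot+=((m-b)**2*(1-big)*(1-.7*cap))[y0:y1,x0:x1].sum()
    return tot
k=np.array([.001,.001,.05])
for ss in(('top','side'),('top',),('side',)):
  for a in(-.3,0,.3,.7):
    x0=np.array([.48,.336,a])/k
    r=minimize(lambda v:cost(ss,v*k),x0,method='Nelder-Mead',options=dict(initial_simplex=x0+np.vstack([np.zeros(3),np.diag([3,3,2])])))
    p=r.x*k; print(ss,np.round(p,4),np.degrees(p[2]).round(1),round(r.fun,2))
s=S['side'];f=s['image'].astype(int); print(f[222,200:222].tolist())
```

```text
('top', 'side') [ 0.4789  0.3349 -0.6805] -39.0 33.19
('top', 'side') [0.4799 0.3337 0.5373] 30.8 41.03
('top', 'side') [0.4803 0.3337 0.4948] 28.3 40.82
('top', 'side') [0.4787 0.3351 0.8997] 51.5 33.71
('top',) [ 0.4788  0.3376 -0.7273] -41.7 19.46
('top',) [0.4797 0.3363 0.2046] 11.7 29.76
('top',) [0.4791 0.3363 0.4326] 24.8 26.42
('top',) [0.4799 0.3374 0.8019] 45.9 19.84
('side',) [ 0.4802  0.333  -0.6185] -35.4 7.79
('side',) [0.4801 0.3328 0.4368] 25.0 10.31
('side',) [0.4801 0.3329 0.4964] 28.4 10.52
('side',) [0.4802 0.3332 0.9427] 54.0 8.09
[[108, 115, 125], [107, 114, 124], [107, 114, 124], [107, 114, 124], [107, 114, 124], [102, 113, 133], [106, 125, 164], [162, 167, 181], [185, 182, 179], [187, 183, 181], [188, 184, 182], [189, 184, 182], [187, 184, 182], [169, 166, 169], [75, 81, 109], [79, 55, 58], [98, 59, 40], [100, 59, 41], [131, 109, 101], [197, 191, 188], [199, 193, 193], [186, 180, 180]]
```

Run:
```python
from fit import *
S=pickle.load(open('S.pkl','rb'))
s=S['side'];f=s['image'].astype(int)
for r in(226,230,234): print(r,[ '%d:%d/%d'%(c,f[r,c,0],f[r,c,2]) for c in range(203,220)])
for z in(.06,.07,.08,):
  for yaw in(-20,-13.6,-8,-5,0):
    q=proj(s,T([[h*.013,g*.013,z] for h,g in((1,1),(1,-1),(-1,-1),(-1,1))],(.4795,.335,np.radians(yaw))))
    print(z,yaw,q.round(1).tolist())
```

```text
226 ['203:109/126', '204:97/150', '205:36/206', '206:35/209', '207:38/217', '208:42/223', '209:50/223', '210:45/189', '211:37/168', '212:27/140', '213:23/127', '214:23/115', '215:24/115', '216:54/109', '217:103/84', '218:107/53', '219:120/46']
230 ['203:107/125', '204:99/144', '205:51/193', '206:36/207', '207:35/207', '208:36/208', '209:34/199', '210:28/153', '211:22/113', '212:22/114', '213:22/114', '214:22/114', '215:20/114', '216:47/117', '217:93/119', '218:107/125', '219:108/126']
234 ['203:170/124', '204:192/132', '205:115/173', '206:36/205', '207:37/206', '208:36/206', '209:34/202', '210:31/166', '211:23/114', '212:23/115', '213:25/114', '214:24/114', '215:23/114', '216:54/108', '217:104/82', '218:111/63', '219:111/77']
0.06 -20 [[204.1, 233.6], [211.8, 230.2], [216.7, 234.8], [209.0, 238.2]]
0.06 -13.6 [[204.0, 234.1], [211.1, 230.2], [216.8, 234.3], [209.7, 238.3]]
0.06 -8 [[204.0, 234.5], [210.5, 230.2], [216.8, 233.9], [210.3, 238.3]]
0.06 -5 [[204.0, 234.7], [210.2, 230.2], [216.8, 233.7], [210.7, 238.2]]
0.06 0 [[204.0, 235.0], [209.6, 230.3], [216.8, 233.4], [211.2, 238.2]]
0.07 -20 [[204.0, 230.9], [211.7, 227.5], [216.6, 232.0], [208.8, 235.5]]
0.07 -13.6 [[203.8, 231.3], [211.0, 227.5], [216.7, 231.5], [209.5, 235.5]]
0.07 -8 [[203.8, 231.7], [210.3, 227.5], [216.7, 231.2], [210.2, 235.5]]
0.07 -5 [[203.8, 231.9], [210.0, 227.5], [216.7, 230.9], [210.5, 235.5]]
0.07 0 [[203.8, 232.3], [209.4, 227.5], [216.6, 230.6], [211.1, 235.4]]
0.08 -20 [[203.8, 228.1], [211.5, 224.7], [216.4, 229.2], [208.6, 232.6]]
0.08 -13.6 [[203.6, 228.5], [210.8, 224.7], [216.5, 228.8], [209.4, 232.7]]
0.08 -8 [[203.6, 228.9], [210.2, 224.7], [216.6, 228.4], [210.0, 232.7]]
0.08 -5 [[203.6, 229.1], [209.8, 224.7], [216.6, 228.2], [210.3, 232.7]]
0.08 0 [[203.6, 229.5], [209.3, 224.8], [216.5, 227.8], [210.9, 232.6]]
```

The chosen pin is the small blue one: its handle is at side px (210,231), and the crop shows it standing in the beech block. Both cameras agree on its position, about (0.4795, 0.335), with the handle yaw about −11° in line with the stand. The larger blue pin at side (223,255) stands free. I'll move over now.

```bash
python3 -m inch '[{"dx":-42,"dy":43.5,"dz":-3,"az":4.4,"fingers":80},{"dx":-84,"dy":87,"dz":-6,"az":8.8,"fingers":80},{"dx":-126,"dy":130.5,"dz":-9,"az":13.2,"fingers":80},{"dx":-168,"dy":174,"dz":-12,"az":17.6,"fingers":80},{"dx":-210,"dy":217.5,"dz":-15,"az":22,"fingers":80},{"dx":-252,"dy":261,"dz":-18,"az":26.4,"fingers":80},{"dx":-294,"dy":304.5,"dz":-20,"az":30.8,"fingers":80},{"dx":-335,"dy":348,"dz":-20,"az":35.3,"fingers":80}]'
cat > step.py <<'E'
from h import *
import sys
def tool(x,y,z=None,yaw=None):
    o=get_obs(); w=np.radians(o['orientation'][2]); p=o['tool_pos']
    xt=np.array([np.cos(w),np.sin(w)]);yt=np.array([np.sin(w),-np.cos(w)])
    d=np.array([x,y])-p[:2]
    out=dict(t=round(o['clock'],2),pos=np.round(p,4).tolist(),ori=np.round(o['orientation'],2).tolist(),dx=round(1e3*d@xt,1),dy=round(1e3*d@yt,1))
    if z is not None: out['dz']=round(1e3*(p[2]-z),1)
    if yaw is not None: out['az']=round(-((yaw-o['orientation'][2]+180)%360-180),2)
    out['F']=np.round(o['force'],1).tolist(); out['op']=round(o['opening']*1e3,1); out['j']=np.round(o['joint_pos'],1).tolist()
    return out
if __name__=='__main__': print(tool(*map(float,sys.argv[1:])))
E
python3 step.py .4795 .335 .19 169
```

```text
{'t': 2.0, 'pos': [0.2775, -0.6153, 0.1893], 'ori': [180.0, -0.0, -155.72], 'dx': np.float64(-574.9), 'dy': np.float64(783.1), 'dz': np.float64(-0.7), 'az': np.float64(35.28), 'F': [0.3, -0.6, 0.5], 'op': 87.8, 'j': [-49.2, 20.5, 0.7, -0.0, -70.1, -16.5]}$[0]: bad value
```

```bash
python3 -m inch '[{"ax":0,"ay":0,"az":4.4,"dx":-42,"dy":43.5,"dz":-3,"fingers":80},{"ax":0,"ay":0,"az":8.8,"dx":-84,"dy":87,"dz":-6,"fingers":80},{"ax":0,"ay":0,"az":13.2,"dx":-126,"dy":130.5,"dz":-9,"fingers":80},{"ax":0,"ay":0,"az":17.6,"dx":-168,"dy":174,"dz":-12,"fingers":80},{"ax":0,"ay":0,"az":22,"dx":-210,"dy":217.5,"dz":-15,"fingers":80},{"ax":0,"ay":0,"az":26.4,"dx":-252,"dy":261,"dz":-18,"fingers":80},{"ax":0,"ay":0,"az":30.8,"dx":-294,"dy":304.5,"dz":-20,"fingers":80},{"ax":0,"ay":0,"az":35.3,"dx":-335,"dy":348,"dz":-20,"fingers":80}]'
python3 step.py .4795 .335 .19 169
```

```text
clock: 3.0
tool_pos: [0.4404, -0.1585, 0.2101]
orientation: [180.0, 0.1, 168.8]
force: [1.5, -0.5, -0.1]
opening: 0.0798
{'t': 3.0, 'pos': [0.4404, -0.1585, 0.2101], 'ori': [179.99, 0.09, 168.84], 'dx': np.float64(57.1), 'dy': np.float64(491.7), 'dz': np.float64(20.1), 'az': np.float64(-0.16), 'F': [1.5, -0.5, -0.1], 'op': 79.8, 'j': [4.4, -0.3, -22.5, 0.0, -67.7, -105.6]}
```

```bash
python3 -m inch '[{"ax":0,"ay":0,"az":0,"dx":7,"dy":60,"dz":0,"fingers":70},{"ax":0,"ay":0,"az":0,"dx":14,"dy":120,"dz":0,"fingers":70},{"ax":0,"ay":0,"az":0,"dx":21,"dy":180,"dz":0,"fingers":70},{"ax":0,"ay":0,"az":0,"dx":28,"dy":240,"dz":0,"fingers":70},{"ax":0,"ay":0,"az":0,"dx":36,"dy":300,"dz":0,"fingers":70},{"ax":0,"ay":0,"az":0,"dx":43,"dy":360,"dz":0,"fingers":70},{"ax":0,"ay":0,"az":0,"dx":50,"dy":420,"dz":0,"fingers":70},{"ax":0,"ay":0,"az":0,"dx":57,"dy":475,"dz":10,"fingers":70}]'
python3 -m inch '[{"ax":0,"ay":0,"az":0,"dx":0,"dy":16,"dz":15,"fingers":70},{"ax":0,"ay":0,"az":0,"dx":0,"dy":16,"dz":20,"fingers":70}]'
python3 - <<'E'
from h import *
S={n:snapshot(n) for n in('side','top')}
save(S['side']['image'],'s3.png',(150,130,320,290),4);save(S['top']['image'],'t3.png',(90,150,220,280),4)
E
python3 step.py .4795 .335 .051 169
```

```text
clock: 4.0
tool_pos: [0.4749, 0.3195, 0.2003]
orientation: [179.9, 0.1, 169.0]
force: [0.7, -0.6, -0.1]
opening: 0.0698
clock: 4.25
tool_pos: [0.4771, 0.3328, 0.1777]
orientation: [-179.9, -0.1, 169.0]
force: [0.3, -0.5, -0.8]
opening: 0.07
{'t': 4.35, 'pos': [0.4773, 0.3314, 0.1786], 'ori': [-179.91, -0.05, 168.96], 'dx': np.float64(-1.5), 'dy': np.float64(4.0), 'dz': np.float64(127.6), 'az': np.float64(-0.04), 'F': [0.2, -0.4, 0.6], 'op': 69.9, 'j': [54.0, 12.2, -12.3, -0.0, -65.5, -155.1]}
```

View pics/s3.png

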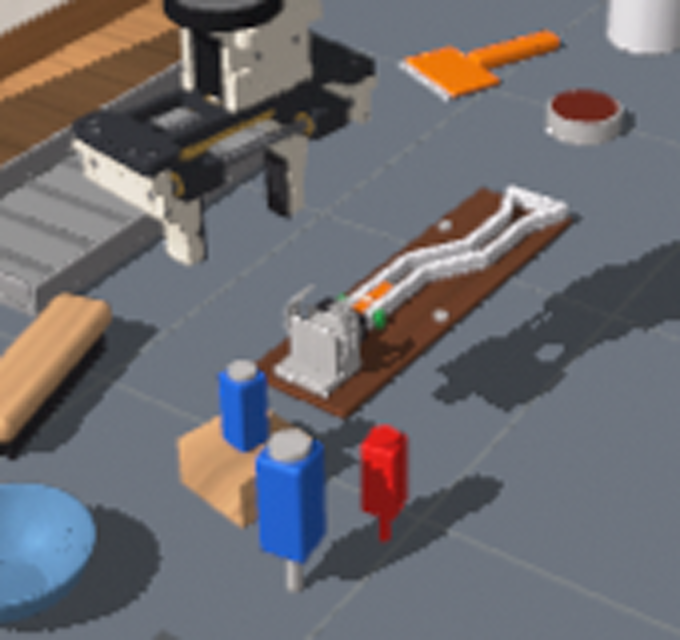

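View pics/t3.png

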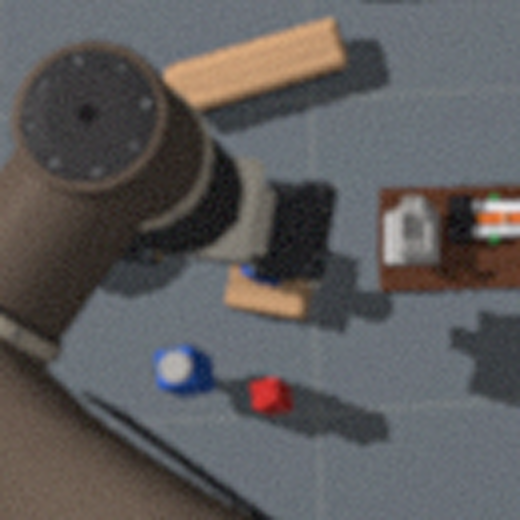

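Run:
```python
from h import *
S=pickle.load(open('S.pkl','rb'))
o=get_obs()
for n in S: print(n,proj(S[n],[o['tool_pos'],[.4795,.335,.104],[.4795,.335,.12]]).round(1).tolist())
```

```text
side [[209.8, 199.5], [209.7, 221.9], [209.4, 217.3]]
top [[151.0, 211.3], [154.1, 214.3], [153.3, 213.5]]
```

Run:
```python
from h import *
s=snapshot('side');S={'side':s}
o=get_obs();p=o['tool_pos'];y=np.array([.191,.982,0]);print(p)
q=proj(s,[p,p+.035*y,p-.035*y,p+.06*y,p-.06*y]);print(q.round(1).tolist())
im=s['image'].copy()
for a in q: cv2.circle(im,tuple(np.int32(np.round(a))),1,(255,0,0),-1)
save(im,'s4.png',(160,140,270,260),6)
```

```text
[0.47766961 0.3313336  0.1794808 ]
[[209.7, 199.1], [199.8, 204.4], [219.2, 194.1], [192.5, 208.3], [225.8, 190.6]]
```

View pics/s4.png

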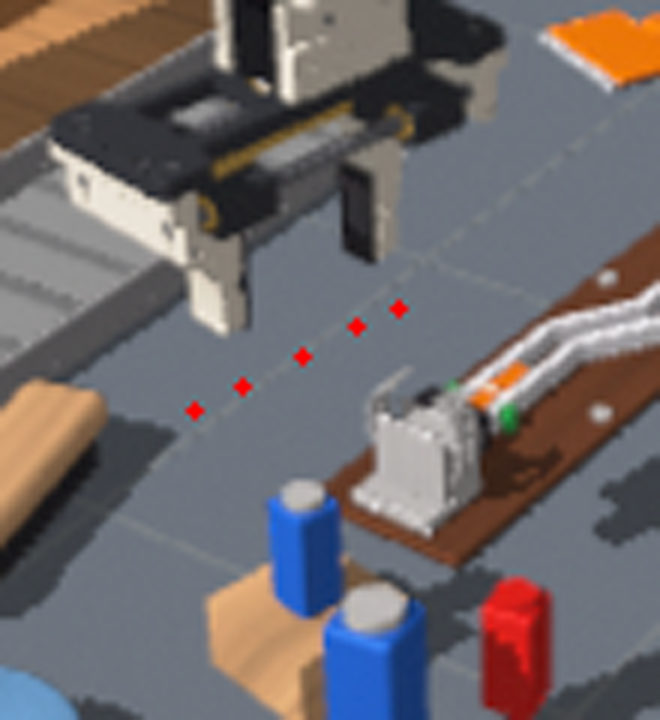

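In the side crop the open fingertips appear about 10 px above the projected TCP (tips mid (300,290) against (303,357)), so they may retract when open. I'll go part of the way down and look again.

```bash
python3 -m inch '[{"ax":0,"ay":0,"az":0,"dx":-1,"dy":2,"dz":30,"fingers":50},{"ax":0,"ay":0,"az":0,"dx":-1,"dy":3,"dz":60,"fingers":50},{"ax":0,"ay":0,"az":0,"dx":-1,"dy":3.5,"dz":70,"fingers":50},{"ax":0,"ay":0,"az":0,"dx":-1,"dy":3.5,"dz":70,"fingers":50}]'
python3 - <<'E'
from h import *
ims=[]
o=get_obs();p=o['tool_pos'];y=np.array([.191,.982,0]);print(p)
for n,c in(('side',(165,150,255,250)),('top',(110,170,200,270))):
    s=snapshot(n); im=cv2.resize(s['image'],None,fx=4,fy=4,interpolation=2)
    for a in proj(s,[p,p+.025*y,p-.025*y,[.4795,.335,.104]]): cv2.circle(im,tuple(np.int32(np.round(a*4+1.5))),3,(255,0,0),-1)
    x0,y0,x1,y1=[4*v for v in c]; ims.append(im[y0:y1,x0:x1,::-1])
cv2.imwrite('pics/m5.png',np.hstack(ims))
E
python3 step.py .4795 .335 .051 169
```

```text
clock: 4.9
tool_pos: [0.4797, 0.3352, 0.1099]
orientation: [-180.0, 0.0, 168.9]
force: [0.6, -0.4, 0.2]
opening: 0.0498
[0.47967733 0.33521515 0.10992832]
{'t': 5.0, 'pos': [0.4801, 0.3361, 0.1109], 'ori': [179.91, 0.07, 168.98], 'dx': np.float64(0.4), 'dy': np.float64(-1.2), 'dz': np.float64(59.9), 'az': np.float64(-0.02), 'F': [0.2, 0.6, 1.3], 'op': 49.9, 'j': [54.1, 15.8, -17.1, 0.0, -57.0, -155.2]}
```

View pics/m5.png

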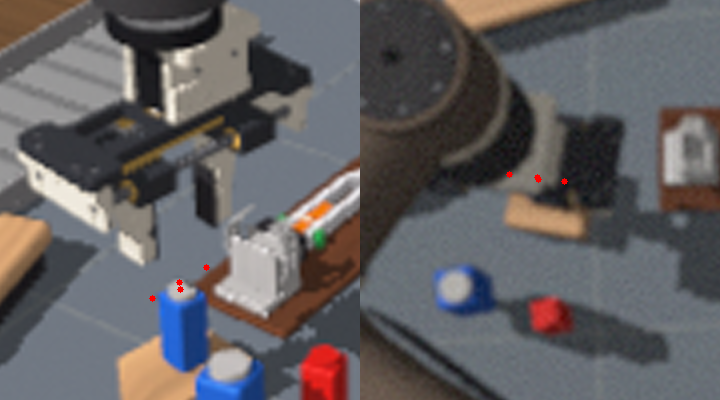

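Run:
```python
from h import *
from fit import T,box
ims=[]
o=get_obs();p=o['tool_pos'];print(p)
for n,c in(('side',(155,120,265,250)),('top',(100,170,210,270))):
    s=snapshot(n); k=4; im=cv2.resize(s['image'],None,fx=k,fy=k,interpolation=2)
    for b,col in((box(-.039,.039,-.0965,.0965,.066,.11),(255,0,255)),(box(-.01,.01,.025,.045,0,.06),(255,255,0)),(box(-.01,.01,-.045,-.025,0,.06),(0,255,0))):
        P=T(b,(p[0],p[1],np.radians(-11))); P[:,2]+=p[2]
        q=np.int32(np.round(proj(s,P)*k+1.5))
        for i in range(8):
            for j in(1,2,4):
                if not i&j: cv2.line(im,tuple(q[i]),tuple(q[i|j]),col,1)
    x0,y0,x1,y1=[k*v for v in c]; im=im[y0:y1,x0:x1,::-1]; ims.append(cv2.copyMakeBorder(im,0,520-im.shape[0],0,0,0)[:, :400])
cv2.imwrite('pics/m6.png',np.hstack(ims))
```

```text
[0.48010267 0.33606514 0.11086569]
```

View pics/m6.png

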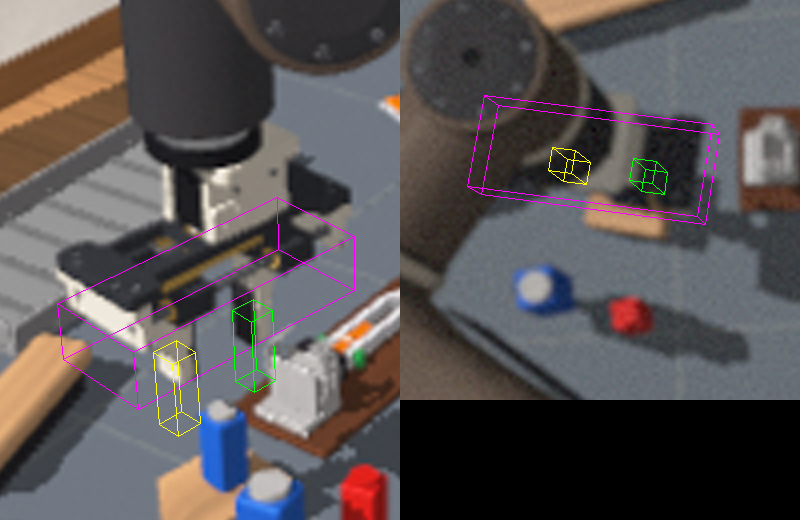

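Run:
```python
from h import *
from fit import T,box
o=get_obs();p0=o['tool_pos'];print(p0)
S={n:snapshot(n) for n in('side','top')}; rows=[]
for d in((0,0,.045),(.025,-.03,0)):
  ims=[];p=p0+d
  for n,c in(('side',(155,120,265,250)),('top',(100,170,210,270))):
    s=S[n]; k=4; im=cv2.resize(s['image'],None,fx=k,fy=k,interpolation=2)
    for b,col in((box(-.039,.039,-.0965,.0965,.066,.11),(255,0,255)),(box(-.01,.01,.025,.045,0,.06),(255,255,0)),(box(-.01,.01,-.045,-.025,0,.06),(0,255,0))):
        P=T(b,(p[0],p[1],np.radians(-11))); P[:,2]+=p[2]
        q=np.int32(np.round(proj(s,P)*k+1.5))
        for i in range(8):
            for j in(1,2,4):
                if not i&j: cv2.line(im,tuple(q[i]),tuple(q[i|j]),col,1)
    x0,y0,x1,y1=[k*v for v in c]; im=im[y0:y1,x0:x1,::-1]; ims.append(cv2.copyMakeBorder(im,0,520-im.shape[0],0,0,0)[:, :400])
  rows.append(np.hstack(ims)[80:380])
cv2.imwrite('pics/m7.png',np.vstack(rows))
```

```text
[0.47997682 0.33624512 0.11074953]
```

View pics/m7.png

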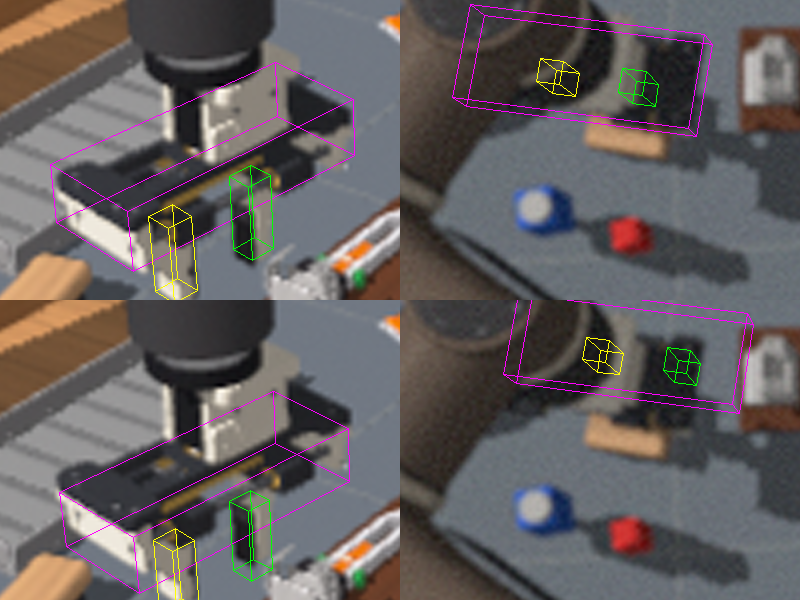

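```bash
python3 -m inch '[{"ax":0,"ay":0,"az":0,"dx":0,"dy":-0.5,"dz":10,"fingers":50},{"ax":0,"ay":0,"az":0,"dx":0,"dy":-0.5,"dz":22,"fingers":50},{"ax":0,"ay":0,"az":0,"dx":0,"dy":-0.5,"dz":34,"fingers":50},{"ax":0,"ay":0,"az":0,"dx":0,"dy":-0.5,"dz":45,"fingers":50},{"ax":0,"ay":0,"az":0,"dx":0,"dy":-0.5,"dz":55,"fingers":50},{"ax":0,"ay":0,"az":0,"dx":0,"dy":-0.5,"dz":60,"fingers":50}]'
cat > look.py <<'E'
from h import *
from fit import T,box
import sys
o=get_obs();p0=o['tool_pos'];print(p0.round(4)); h=.5*o['opening']; yaw=np.radians(o['orientation'][2]-180)
S={n:snapshot(n) for n in('side','top')}; ims=[]
for n,r in(('side',50),('top',45)):
    s=S[n]; k=4; im=cv2.resize(s['image'],None,fx=k,fy=k,interpolation=2)
    for b,col in((box(-.01,.01,h,h+.01,0,.04),(255,255,0)),(box(-.01,.01,-h-.01,-h,0,.04),(0,255,0))):
        P=T(b,(p0[0],p0[1],yaw)); P[:,2]+=p0[2]
        q=np.int32(np.round(proj(s,P)*k+1.5))
        for i in range(8):
            for j in(1,2,4):
                if not i&j and len(sys.argv)>2: cv2.line(im,tuple(q[i]),tuple(q[i|j]),col,1)
    c=proj(s,[p0])[0].astype(int); x0=max(0,(c[0]-r)*k);y0=max(0,(c[1]-60)*k)
    ims.append(im[y0:y0+90*k,x0:x0+2*r*k,::-1])
h=min(i.shape[0] for i in ims)
cv2.imwrite('pics/'+sys.argv[1],np.hstack([i[:h] for i in ims]))
E
python3 look.py m8.png 1; python3 step.py .4795 .335 .051 169
```

```text
clock: 5.95
tool_pos: [0.4791, 0.335, 0.0484]
orientation: [-179.9, -0.0, 169.0]
force: [0.4, -0.3, -0.7]
opening: 0.0501
[0.4791 0.335  0.0484]
{'t': 6.05, 'pos': [0.4791, 0.3351, 0.0487], 'ori': [-179.95, -0.02, 168.98], 'dx': np.float64(-0.4), 'dy': np.float64(0.0), 'dz': np.float64(-2.3), 'az': np.float64(-0.02), 'F': [-0.1, 0.3, 0.1], 'op': 49.9, 'j': [54.1, 19.5, -21.1, -0.0, -49.4, -155.1]}
```

View pics/m8.png

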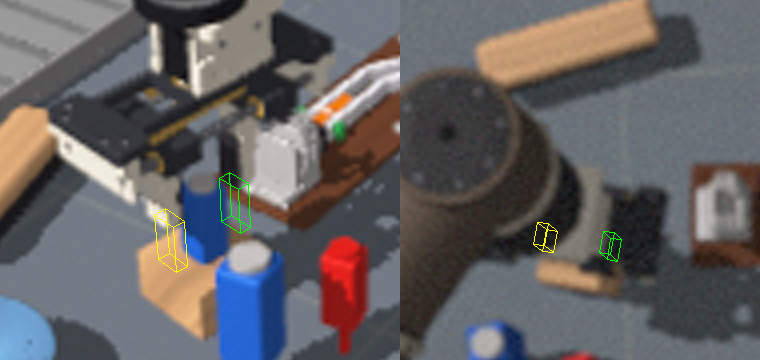

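```bash
python3 -m inch '[{"ax":0,"ay":0,"az":0,"dx":0,"dy":0,"dz":4,"fingers":50},{"ax":0,"ay":0,"az":0,"dx":0,"dy":0,"dz":9,"fingers":50},{"ax":0,"ay":0,"az":0,"dx":0,"dy":0,"dz":14,"fingers":50},{"ax":0,"ay":0,"az":0,"dx":0,"dy":0,"dz":18,"fingers":50},{"ax":0,"ay":0,"az":0,"dx":0,"dy":0,"dz":20,"fingers":50}]'
sed -i 's/k=4;/k=6;/' look.py; sed -i "s/('side',50),('top',45)/('side',33),('top',30)/" look.py
python3 look.py m9.png 1; python3 step.py .4795 .335 .051 169
```

```text
clock: 6.68
tool_pos: [0.4792, 0.3352, 0.029]
orientation: [-180.0, -0.0, 169.0]
force: [-0.5, 0.2, 0.2]
opening: 0.0499
[0.4792 0.3352 0.029 ]
{'t': 6.78, 'pos': [0.4792, 0.3352, 0.0291], 'ori': [-179.98, -0.01, 168.98], 'dx': np.float64(-0.4), 'dy': np.float64(-0.1), 'dz': np.float64(-21.9), 'az': np.float64(-0.02), 'F': [-0.0, -0.1, 0.2], 'op': 50.1, 'j': [54.1, 20.8, -22.2, -0.0, -46.9, -155.1]}
```

View pics/m9.png

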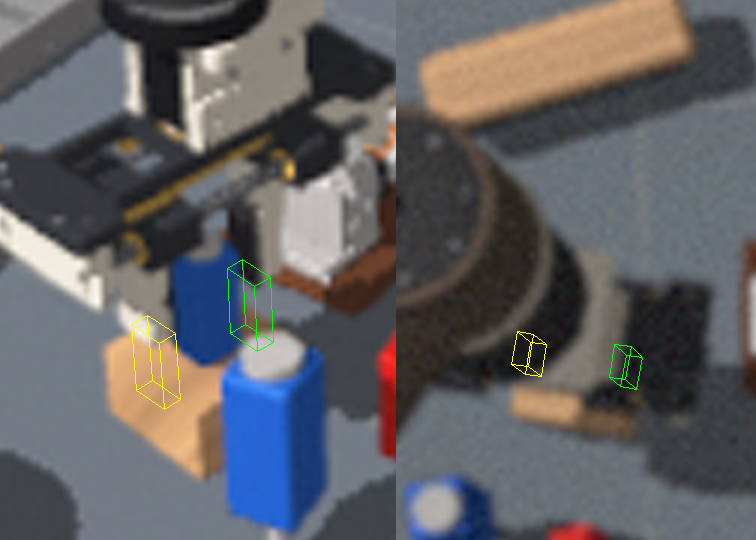

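The reported TCP z of 0.029 would be below the stand top with no contact force, so the fingertips really are about 38 mm above the reported TCP. I'll go down another 13 mm and close.

```bash
python3 -m inch '[{"ax":0,"ay":0,"az":0,"dx":0,"dy":0,"dz":4,"fingers":45},{"ax":0,"ay":0,"az":0,"dx":0,"dy":0,"dz":8,"fingers":45},{"ax":0,"ay":0,"az":0,"dx":0,"dy":0,"dz":11,"fingers":45},{"ax":0,"ay":0,"az":0,"dx":0,"dy":0,"dz":13,"fingers":45},{"ax":0,"ay":0,"az":0,"dx":0,"dy":0,"dz":13,"fingers":45}]'
python3 look.py m10.png 1
```

```text
clock: 7.4
tool_pos: [0.4792, 0.3352, 0.0162]
orientation: [-180.0, -0.0, 169.0]
force: [-0.5, -0.0, -0.5]
opening: 0.045
[0.4792 0.3352 0.0162]
```

View pics/m10.png

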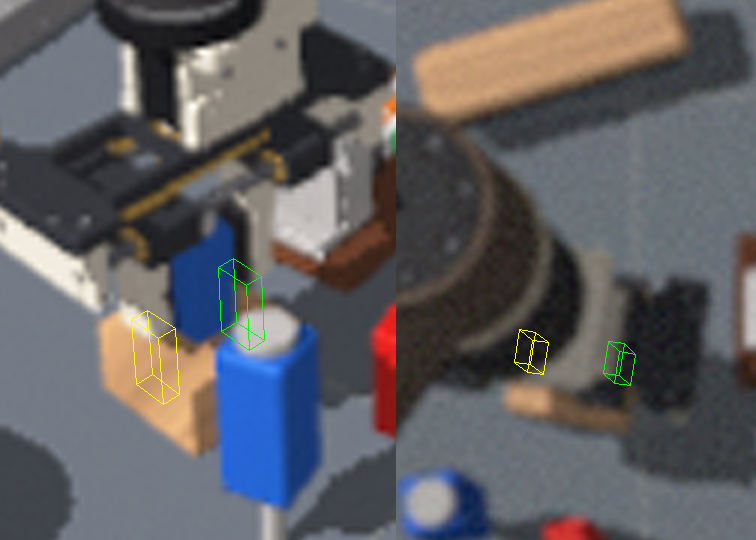

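```bash
python3 -m inch '[{"ax":0,"ay":0,"az":0,"dx":0,"dy":0,"dz":0,"fingers":15},{"ax":0,"ay":0,"az":0,"dx":0,"dy":0,"dz":0,"fingers":15},{"ax":0,"ay":0,"az":0,"dx":0,"dy":0,"dz":0,"fingers":15},{"ax":0,"ay":0,"az":0,"dx":0,"dy":0,"dz":0,"fingers":15},{"ax":0,"ay":0,"az":0,"dx":0,"dy":0,"dz":0,"fingers":15}]'; python3 step.py .4795 .335 .016 169
```

```text
clock: 8.12
tool_pos: [0.4793, 0.3353, 0.0164]
orientation: [180.0, 0.0, 169.0]
force: [-0.3, 0.2, 0.8]
opening: 0.0261
{'t': 8.12, 'pos': [0.4793, 0.3353, 0.0164], 'ori': [179.99, 0.0, 168.98], 'dx': np.float64(-0.3), 'dy': np.float64(-0.3), 'dz': np.float64(0.4), 'az': np.float64(-0.02), 'F': [-0.3, 0.2, 0.8], 'op': 26.1, 'j': [54.1, 21.7, -22.9, 0.0, -45.3, -155.1]}
```

The fingers stopped at 26.1 mm, which is the handle's width. Lifting now.

```bash
python3 -m inch '[{"ax":0,"ay":0,"az":0,"dx":0,"dy":0,"dz":-8,"fingers":15},{"ax":0,"ay":0,"az":0,"dx":0,"dy":0,"dz":-20,"fingers":15},{"ax":0,"ay":0,"az":0,"dx":0,"dy":0,"dz":-36,"fingers":15},{"ax":0,"ay":0,"az":0,"dx":0,"dy":0,"dz":-54,"fingers":15},{"ax":0,"ay":0,"az":0,"dx":0,"dy":0,"dz":-72,"fingers":15},{"ax":0,"ay":0,"az":0,"dx":0,"dy":0,"dz":-90,"fingers":15},{"ax":0,"ay":0,"az":0,"dx":0,"dy":0,"dz":-100,"fingers":15},{"ax":0,"ay":0,"az":0,"dx":0,"dy":0,"dz":-100,"fingers":15}]'
python3 look.py m11.png
python3 - <<'E'
from step import *
p=np.load('rail.npy')
from fit import T
m=T([[-.015,-.113,0]],p)[0]
print(m,tool(m[0],m[1],.116,180+np.degrees(p[2])))
E
```

```text
clock: 9.12
tool_pos: [0.4796, 0.3358, 0.1175]
orientation: [179.9, 0.1, 169.0]
force: [1.2, 0.3, -1.1]
opening: 0.0263
[0.4796 0.3358 0.1175]
[ 0.48389255 -0.08380571  0.        ] {'t': 9.22, 'pos': [0.479, 0.3351, 0.116], 'ori': [-179.98, -0.02, 168.97], 'dx': np.float64(-85.0), 'dy': np.float64(-410.2), 'dz': np.float64(0.0), 'az': np.float64(-9.2), 'F': [0.1, -0.2, -0.8], 'op': 26.1, 'j': [54.1, 15.5, -16.8, -0.0, -57.8, -155.1]}
```

View pics/m11.png

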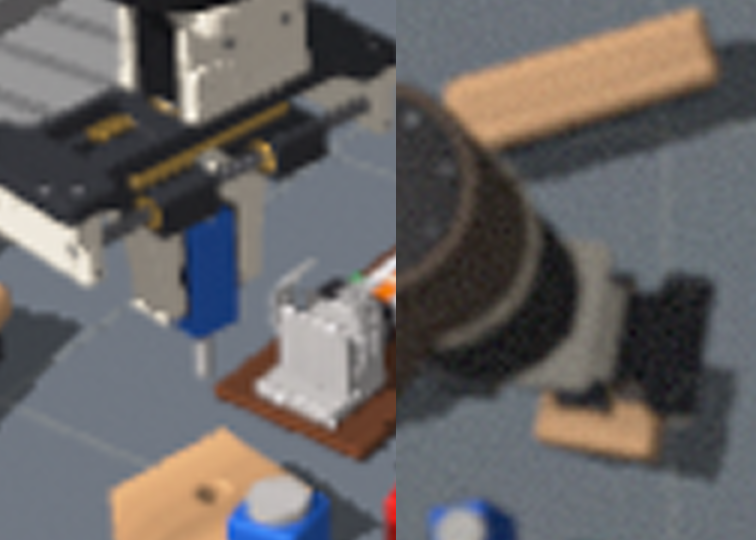

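The side crop shows the pin held upright, with its tip at (205,378) and the stand's empty hole at (207,493). I'll check the tip against the expected projection and carry it to the mouth.

```bash
python3 - <<'E'
from h import *
S=pickle.load(open('S.pkl','rb'));s=S['side']
c=proj(s,[[.4796,.3358,.1175]])[0].astype(int)
f=lambda u,v:np.array([(c[0]-33)+(u-2.5)/6,(c[1]-60)+(v-2.5)/6])
print('tip obs',f(205,376),'pred',proj(s,[[.479,.3352,.1098]]))
print('hole obs',f(207,493),onplane(s,f(207,493),.04))
print('tip on plane',onplane(s,f(205,376),.1098))
E
python3 -m inch '[{"ax":0,"ay":0,"az":-1,"dx":-9,"dy":-45,"dz":0,"fingers":15},{"ax":0,"ay":0,"az":-2.5,"dx":-20,"dy":-98,"dz":0,"fingers":15},{"ax":0,"ay":0,"az":-4,"dx":-31,"dy":-150,"dz":0,"fingers":15},{"ax":0,"ay":0,"az":-5.5,"dx":-43,"dy":-205,"dz":0,"fingers":15},{"ax":0,"ay":0,"az":-7,"dx":-54,"dy":-260,"dz":0,"fingers":15},{"ax":0,"ay":0,"az":-8,"dx":-65,"dy":-315,"dz":0,"fingers":15},{"ax":0,"ay":0,"az":-9.2,"dx":-76,"dy":-368,"dz":0,"fingers":15},{"ax":0,"ay":0,"az":-9.2,"dx":-85,"dy":-410,"dz":0,"fingers":15}]'
python3 - <<'E'
from step import *
p=np.load('rail.npy')
from fit import T
m=T([[-.015,-.113,0]],p)[0]
print(tool(m[0],m[1],.070,180+np.degrees(p[2])))
E
```

```text
tip obs [209.75 220.25] pred [[209.67314237 220.28978343]]
hole obs [210.08333333 239.75      ] [0.48078378 0.33645719 0.04      ]
tip on plane [0.47893391 0.33493503 0.1098    ]
clock: 10.22
tool_pos: [0.4835, -0.0854, 0.1157]
orientation: [-180.0, -0.1, 178.2]
force: [-0.5, 0.2, -1.6]
opening: 0.0262
{'t': 10.22, 'pos': [0.4835, -0.0854, 0.1157], 'ori': [-179.99, -0.07, 178.16], 'dx': np.float64(-0.3), 'dy': np.float64(1.6), 'dz': np.float64(45.7), 'az': np.float64(-0.02), 'F': [-0.5, 0.2, -1.6], 'op': 26.2, 'j': [13.0, 6.9, -28.0, -0.0, -55.2, -104.8]}
```

```bash
python3 -m inch '[{"ax":0,"ay":0,"az":0,"dx":0,"dy":1,"dz":15,"fingers":15},{"ax":0,"ay":0,"az":0,"dx":0,"dy":1,"dz":35,"fingers":15},{"ax":0,"ay":0,"az":0,"dx":0,"dy":1,"dz":50,"fingers":15},{"ax":0,"ay":0,"az":0,"dx":0,"dy":1,"dz":60,"fingers":15},{"ax":0,"ay":0,"az":0,"dx":0,"dy":1,"dz":60,"fingers":15}]'
cat > look2.py <<'E'
from fit import *
import sys
o=get_obs();p0=o['tool_pos'];pb=np.load('rail.npy')
tip=np.array([p0[0],p0[1],p0[2]-.0064])
r=T([[0,0,0]],pb)[0]; c,s_=np.cos(pb[2]),np.sin(pb[2]); d=tip-r
print('tip rail',np.round([c*d[0]+s_*d[1],-s_*d[0]+c*d[1],tip[2]],4),'F',o['force'].round(1),'t',o['clock'])
ims=[]
for n in('side','top'):
    s=snapshot(n);k=6;im=cv2.resize(s['image'],None,fx=k,fy=k,interpolation=cv2.INTER_CUBIC)
    for dd in(.007,-.007):
        q=np.int32(np.round(proj(s,T([[*x,.022] for x in off(CL,dd)],pb))*k+2.5)); cv2.polylines(im,[q],False,(255,0,255),1)
    t=proj(s,[tip])[0]; cv2.circle(im,tuple(np.int32(np.round(t*k+2.5))),3,(0,255,255),1)
    x0,y0=[int(max(0,v)) for v in(t*k-[195,230])]; ims.append(im[y0:y0+420,x0:x0+390,::-1])
cv2.imwrite('pics/'+sys.argv[1],np.hstack(ims))
E
python3 look2.py c1.png
```

```text
clock: 10.85
tool_pos: [0.4838, -0.0821, 0.0555]
orientation: [-180.0, -0.1, 178.2]
force: [0.2, -0.4, -1.8]
opening: 0.0262
tip rail [-0.0151 -0.1113  0.0491] F [ 0.2 -0.4 -1.8] t 10.85
```

View pics/c1.png

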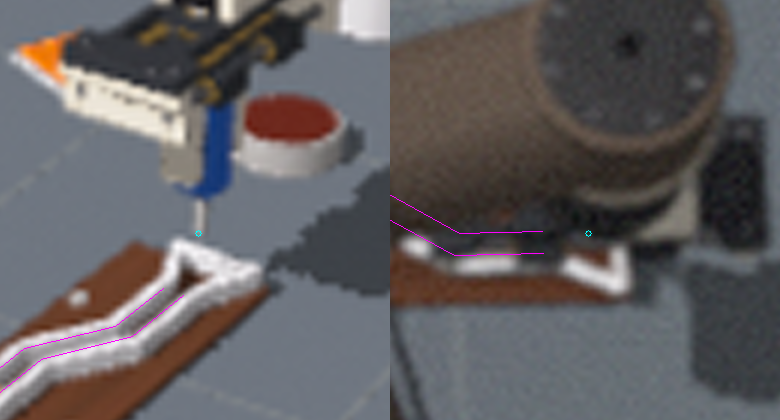

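```bash
python3 -m inch '[{"ax":0,"ay":0,"az":0,"dx":0,"dy":-2,"dz":6,"fingers":15},{"ax":0,"ay":0,"az":0,"dx":0,"dy":-2,"dz":12,"fingers":15},{"ax":0,"ay":0,"az":0,"dx":0,"dy":-2,"dz":18,"fingers":15},{"ax":0,"ay":0,"az":0,"dx":0,"dy":-2,"dz":24,"fingers":15},{"ax":0,"ay":0,"az":0,"dx":0,"dy":-2,"dz":30,"fingers":15},{"ax":0,"ay":0,"az":0,"dx":0,"dy":-2,"dz":35,"fingers":15},{"ax":0,"ay":0,"az":0,"dx":0,"dy":-2,"dz":38,"fingers":15},{"ax":0,"ay":0,"az":0,"dx":0,"dy":-2,"dz":38,"fingers":15}]'
python3 look2.py c2.png
```

```text
clock: 11.95
tool_pos: [0.4842, -0.0844, 0.0181]
orientation: [-180.0, -0.0, 178.2]
force: [0.1, 1.0, -0.9]
opening: 0.0258
tip rail [-0.0147 -0.1136  0.0117] F [ 0.1  1.  -0.9] t 11.95
```

View pics/c2.png

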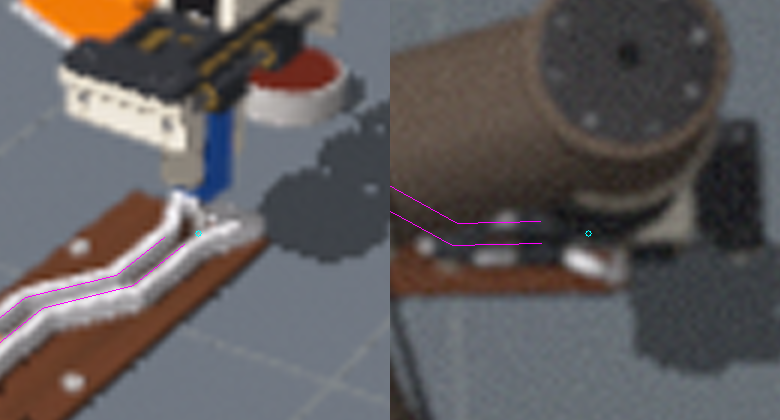

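The tip is in the mouth: side crop pin at (200,215), estimated z 0.012, no contact force. Running along at 4 cm/s.

```bash
python3 -m inch '[{"ax":0,"ay":0,"az":0,"dx":0,"dy":4,"dz":0.5,"fingers":15},{"ax":0,"ay":0,"az":0,"dx":0,"dy":9,"dz":0.5,"fingers":15},{"ax":0,"ay":0,"az":0,"dx":0,"dy":14,"dz":0.5,"fingers":15},{"ax":0,"ay":0,"az":0,"dx":0,"dy":19,"dz":0.5,"fingers":15},{"ax":0,"ay":0,"az":0,"dx":0,"dy":24,"dz":0.5,"fingers":15},{"ax":0,"ay":0,"az":0,"dx":0,"dy":29,"dz":0.5,"fingers":15},{"ax":0,"ay":0,"az":0,"dx":0,"dy":34,"dz":0.5,"fingers":15},{"ax":0,"ay":0,"az":0,"dx":0,"dy":39,"dz":0.5,"fingers":15}]'
python3 look2.py c3.png
```

```text
clock: 13.05
tool_pos: [0.4855, -0.0451, 0.0179]
orientation: [180.0, 0.0, 178.2]
force: [0.5, 1.1, -0.3]
opening: 0.0265
tip rail [-0.0146 -0.0742  0.0115] F [ 0.5  1.1 -0.3] t 13.05
```

View pics/c3.png

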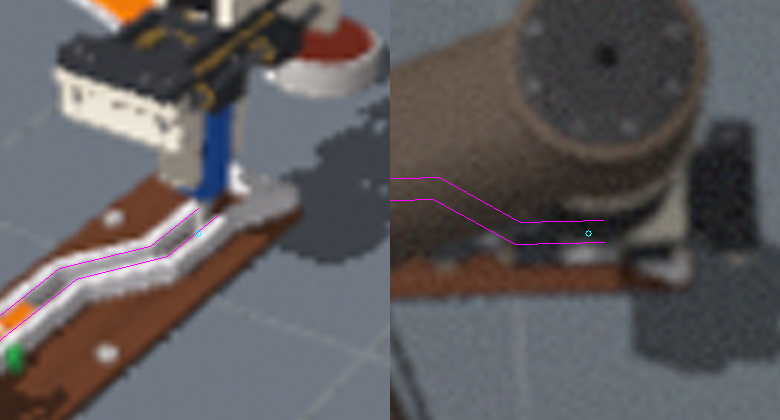

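```bash
python3 -m inch '[{"ax":0,"ay":0,"az":0,"dx":0,"dy":5,"dz":0,"fingers":15},{"ax":0,"ay":0,"az":0,"dx":0,"dy":10,"dz":0,"fingers":15},{"ax":0,"ay":0,"az":0,"dx":0,"dy":15,"dz":0,"fingers":15},{"ax":0,"ay":0,"az":0,"dx":0,"dy":20,"dz":0,"fingers":15},{"ax":0,"ay":0,"az":0,"dx":0,"dy":25,"dz":0,"fingers":15},{"ax":0,"ay":0,"az":0,"dx":0,"dy":30,"dz":0,"fingers":15},{"ax":0,"ay":0,"az":0,"dx":0,"dy":35,"dz":0,"fingers":15},{"ax":0,"ay":0,"az":0,"dx":0,"dy":40,"dz":0,"fingers":15}]'
python3 look2.py c4.png
```

```text
clock: 14.15
tool_pos: [0.4868, -0.0051, 0.0179]
orientation: [180.0, 0.0, 178.2]
force: [0.8, -0.6, -0.9]
opening: 0.0263
tip rail [-0.0146 -0.0342  0.0115] F [ 0.8 -0.6 -0.9] t 14.15
```

View pics/c4.png

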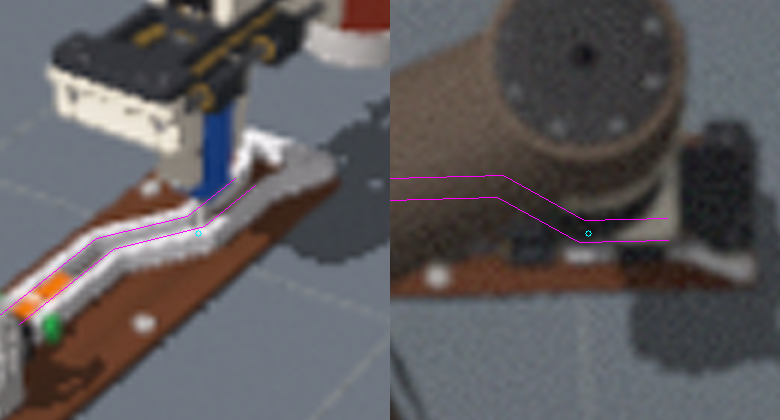

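```bash
python3 -m inch '[{"ax":0,"ay":0,"az":0,"dx":0,"dy":4.2,"dz":0,"fingers":15},{"ax":0,"ay":0,"az":0,"dx":-2.6,"dy":8.5,"dz":0,"fingers":15},{"ax":0,"ay":0,"az":0,"dx":-5.2,"dy":12.8,"dz":0,"fingers":15},{"ax":0,"ay":0,"az":0,"dx":-7.8,"dy":17.1,"dz":0,"fingers":15},{"ax":0,"ay":0,"az":0,"dx":-10.3,"dy":21.4,"dz":0,"fingers":15},{"ax":0,"ay":0,"az":0,"dx":-12.9,"dy":25.7,"dz":0,"fingers":15},{"ax":0,"ay":0,"az":0,"dx":-15.4,"dy":30,"dz":0,"fingers":15},{"ax":0,"ay":0,"az":0,"dx":-18,"dy":34.3,"dz":0,"fingers":15}]'
python3 look2.py c5.png
```

```text
clock: 15.25
tool_pos: [0.506, 0.0285, 0.0179]
orientation: [-180.0, -0.0, 178.2]
force: [-0.7, -0.1, -1.8]
opening: 0.0263
tip rail [ 0.0036 -0.      0.0115] F [-0.7 -0.1 -1.8] t 15.25
```

View pics/c5.png

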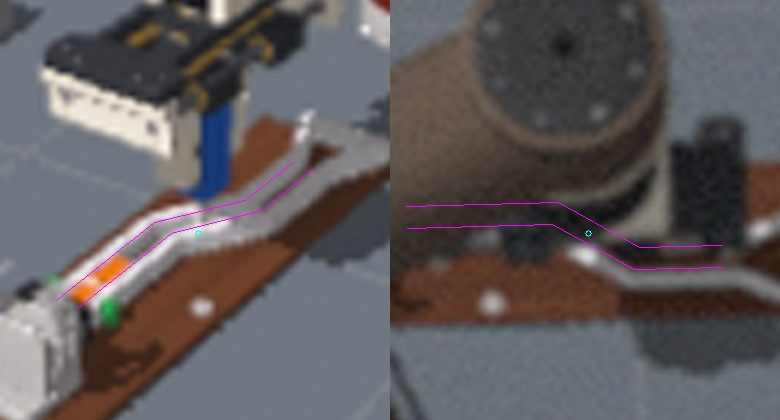

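```bash
python3 -m inch '[{"ax":0,"ay":0,"az":0,"dx":-2.5,"dy":4.3,"dz":0,"fingers":15},{"ax":0,"ay":0,"az":0,"dx":-4.9,"dy":8.6,"dz":0,"fingers":15},{"ax":0,"ay":0,"az":0,"dx":-7.4,"dy":12.9,"dz":0,"fingers":15},{"ax":0,"ay":0,"az":0,"dx":-9.8,"dy":17.2,"dz":0,"fingers":15},{"ax":0,"ay":0,"az":0,"dx":-11.5,"dy":21,"dz":0,"fingers":15},{"ax":0,"ay":0,"az":0,"dx":-11.5,"dy":26,"dz":0,"fingers":15},{"ax":0,"ay":0,"az":0,"dx":-11.5,"dy":31,"dz":0,"fingers":15},{"ax":0,"ay":0,"az":0,"dx":-11.5,"dy":35,"dz":0,"fingers":15}]'
python3 look2.py c6.png
```

```text
clock: 16.35
tool_pos: [0.5184, 0.0633, 0.0179]
orientation: [180.0, -0.0, 178.2]
force: [0.1, -0.6, -1.6]
opening: 0.0262
tip rail [0.0148 0.0351 0.0115] F [ 0.1 -0.6 -1.6] t 16.35
```

View pics/c6.png

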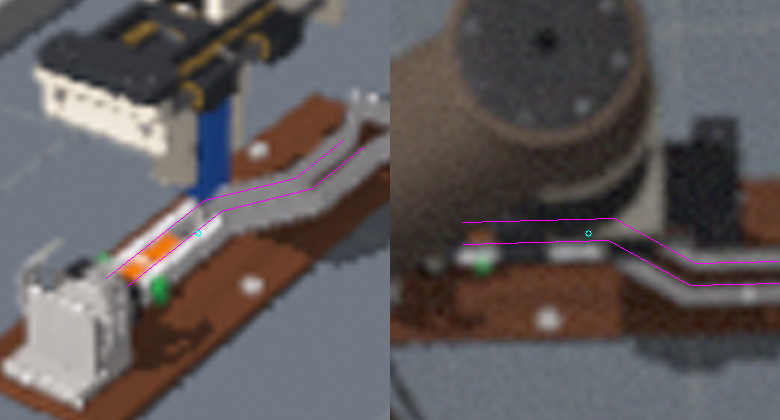

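```bash
python3 -m inch '[{"ax":0,"ay":0,"az":0,"dx":0,"dy":5,"dz":0,"fingers":15},{"ax":0,"ay":0,"az":0,"dx":0,"dy":10,"dz":0,"fingers":15},{"ax":0,"ay":0,"az":0,"dx":0,"dy":14.5,"dz":0,"fingers":15},{"ax":0,"ay":0,"az":0,"dx":0,"dy":18,"dz":0,"fingers":15},{"ax":0,"ay":0,"az":0,"dx":0,"dy":18,"dz":0,"fingers":15}]'
python3 - <<'E'
from step import *
for i in range(3): print(get_obs()['force'].round(2),get_obs()['tool_pos'].round(4)); snapshot('side')
E
python3 -m inch '[{"ax":0,"ay":0,"az":0,"dx":0,"dy":1.5,"dz":0,"fingers":15},{"ax":0,"ay":0,"az":0,"dx":0,"dy":3,"dz":0,"fingers":15},{"ax":0,"ay":0,"az":0,"dx":0,"dy":4,"dz":0,"fingers":15},{"ax":0,"ay":0,"az":0,"dx":0,"dy":4,"dz":0,"fingers":15}]'
python3 look2.py c7.png; python3 step.py .5 .1
```

```text
clock: 17.08
tool_pos: [0.5191, 0.0811, 0.0178]
orientation: [-180.0, -0.0, 178.2]
force: [-0.6, 0.3, -1.1]
opening: 0.0263
[-0.56  0.27 -1.12] [0.5191 0.0811 0.0178]
[ 0.47 -1.03 -0.95] [0.519  0.081  0.0178]
[ 0.22 -0.05 -1.59] [0.519  0.0809 0.0179]
clock: 17.73
tool_pos: [0.5192, 0.0846, 0.0179]
orientation: [-180.0, -0.0, 178.2]
force: [0.1, -2.2, -1.5]
opening: 0.0262
tip rail [0.0149 0.0565 0.0115] F [ 0.1 -2.2 -1.5] t 17.725
{'t': 17.82, 'pos': [0.5191, 0.0847, 0.0178], 'ori': [-179.98, -0.01, 178.18], 'dx': np.float64(19.6), 'dy': np.float64(14.7), 'F': [0.7, -2.9, -1.4], 'op': 26.1, 'j': [30.7, 17.0, -30.4, 0.0, -42.6, -122.5]}
```

View pics/c7.png

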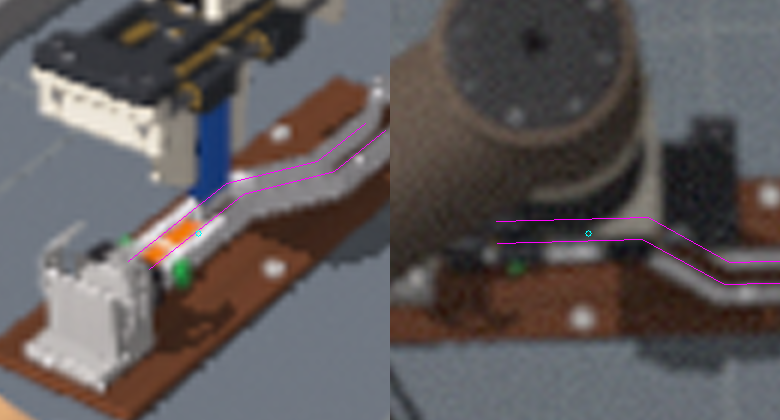

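```bash
python3 -m inch '[{"ax":0,"ay":0,"az":0,"dx":0,"dy":2,"dz":0,"fingers":15},{"ax":0,"ay":0,"az":0,"dx":0,"dy":4,"dz":0,"fingers":15},{"ax":0,"ay":0,"az":0,"dx":0,"dy":6,"dz":0,"fingers":15},{"ax":0,"ay":0,"az":0,"dx":0,"dy":7.5,"dz":0,"fingers":15},{"ax":0,"ay":0,"az":0,"dx":0,"dy":7.5,"dz":0,"fingers":15},{"ax":0,"ay":0,"az":0,"dx":0,"dy":7.5,"dz":0,"fingers":15}]'
cat > fm.py <<'E'
from h import *
import sys
F=[];I=[]
for i in range(12):
    s=snapshot('side'); I.append(s['image'].astype(np.float32)); o=get_obs(); F.append(o['force'])
print(np.mean(F,0).round(2),np.std(F,0).round(2),o['tool_pos'].round(4),o['clock'])
s['image']=np.clip(np.mean(I,0),0,255).astype(np.uint8); pickle.dump(s,open('last.pkl','wb'))
save(s['image'],sys.argv[1],(205,185,275,240),10)
E
python3 fm.py d1.png
```

```text
clock: 18.58
tool_pos: [0.5194, 0.0923, 0.0178]
orientation: [-180.0, -0.0, 178.2]
force: [1.2, -4.6, -0.8]
opening: 0.0265
[ 1.38 -5.08 -0.69] [0.49 0.55 0.44] [0.5194 0.0923 0.0179] 19.175
```

View pics/d1.png

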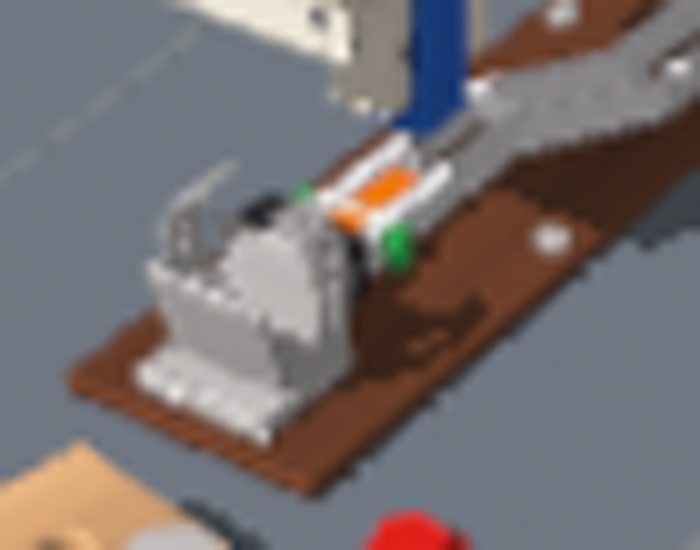

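Run:
```python
from fit import *
s=pickle.load(open('last.pkl','rb'));pb=np.load('rail.npy')
for d in(0,5,8,10,12): print(d,((proj(s,T([[.015,.09+d/1000,.022]],pb))[0]-[205,185])*10+4.5).round(0))
for z in(.012,.022):print('band',[((proj(s,T([[x,.1,z]],pb))[0]-[205,185])*10+4.5).round(0).tolist() for x in(-.005,0,.03,.035)])
im=s['image'].astype(int)
# sample along channel centre
for y in np.arange(60,106,2):
    q=proj(s,T([[.015,y/1000,.0215]],pb))[0]
    v=cv2.getRectSubPix(s['image'],(1,1),(float(q[0]),float(q[1])))[0,0]; print(y,v.tolist(),end=' ')
```

```text
0 [367. 201.]
5 [358. 208.]
8 [353. 212.]
10 [349. 215.]
12 [346. 218.]
band [[398.0, 260.0], [386.0, 255.0], [313.0, 225.0], [301.0, 220.0]]
band [[398.0, 235.0], [386.0, 230.0], [313.0, 200.0], [301.0, 195.0]]
60 [143, 138, 137] 62 [162, 158, 157] 64 [176, 157, 147] 66 [190, 145, 120] 68 [208, 134, 92] 70 [227, 127, 64] 72 [231, 125, 46] 74 [235, 122, 25] 76 [237, 122, 20] 78 [237, 122, 18] 80 [237, 121, 16] 82 [238, 122, 17] 84 [239, 123, 10] 86 [239, 128, 23] 88 [234, 135, 53] 90 [228, 143, 83] 92 [226, 157, 113] 94 [232, 170, 128] 96 [236, 171, 125] 98 [239, 160, 108] 100 [230, 144, 87] 102 [209, 122, 62] 104 [180, 102, 49]
```

Run:
```python
from fit import *
pb=np.load('rail.npy')
R=pickle.load(open('S.pkl','rb'))['side'];N=pickle.load(open('last.pkl','rb'))
ys=np.arange(70,112,1.)
for nm,s in(('rest',R),('now',N)):
    im=s['image'].astype(np.float32)
    q=proj(s,T([[.015,y/1000,.0215] for y in ys],pb)).astype(np.float32)
    v=cv2.remap(im,q[:,:1].copy(),q[:,1:].copy(),cv2.INTER_CUBIC)[:,0]
    b=v[:,2]; print(nm,list(zip(ys[::1].astype(int).tolist(),b.round().astype(int).tolist())))
```

```text
rest [(70, 8), (71, 6), (72, 3), (73, 2), (74, 3), (75, 3), (76, 4), (77, 5), (78, 8), (79, 10), (80, 18), (81, 31), (82, 52), (83, 80), (84, 111), (85, 137), (86, 151), (87, 151), (88, 143), (89, 134), (90, 124), (91, 109), (92, 91), (93, 69), (94, 49), (95, 31), (96, 21), (97, 14), (98, 10), (99, 7), (100, 7), (101, 9), (102, 11), (103, 15), (104, 22), (105, 32), (106, 44), (107, 60), (108, 79), (109, 94), (110, 106), (111, 116)]
now [(70, 59), (71, 42), (72, 25), (73, 15), (74, 8), (75, 5), (76, 5), (77, 6), (78, 6), (79, 5), (80, 1), (81, -4), (82, -8), (83, -7), (84, -2), (85, 5), (86, 11), (87, 17), (88, 28), (89, 45), (90, 66), (91, 94), (92, 116), (93, 128), (94, 134), (95, 135), (96, 131), (97, 121), (98, 109), (99, 92), (100, 74), (101, 61), (102, 46), (103, 38), (104, 33), (105, 36), (106, 45), (107, 61), (108, 81), (109, 98), (110, 110), (111, 120)]
```

The pointer has moved about 7.8 mm by image. The force says about 8.9 mm and the position about 8.3 mm. I'll add 1.5 mm.

```bash
python3 -m inch '[{"ax":0,"ay":0,"az":0,"dx":0,"dy":0.8,"dz":0,"fingers":15},{"ax":0,"ay":0,"az":0,"dx":0,"dy":1.5,"dz":0,"fingers":15},{"ax":0,"ay":0,"az":0,"dx":0,"dy":1.5,"dz":0,"fingers":15},{"ax":0,"ay":0,"az":0,"dx":0,"dy":1.5,"dz":0,"fingers":15}]'
python3 fm.py d2.png; python3 look2.py d3.png
python3 - <<'E'
from fit import *
pb=np.load('rail.npy')
R=pickle.load(open('S.pkl','rb'))['side'];N=pickle.load(open('last.pkl','rb'))
ys=np.arange(78,104,.5)
for s in(R,N):
    q=proj(s,T([[.015,y/1000,.0215] for y in ys],pb)).astype(np.float32)
    b=np.clip(cv2.remap(s['image'].astype(np.float32),q[:,:1].copy(),q[:,1:].copy(),cv2.INTER_CUBIC)[:,0,2]-40,0,None)
    print((b*ys).sum()/b.sum(), ys[b.argmax()])
E
```

```text
clock: 19.68
tool_pos: [0.5194, 0.0937, 0.0179]
orientation: [-180.0, -0.0, 178.2]
force: [1.7, -5.2, -0.3]
opening: 0.0259
[ 1.54 -5.4  -0.58] [0.43 0.38 0.38] [0.5194 0.0937 0.0179] 20.275
tip rail [0.0148 0.0655 0.0115] F [ 1.1 -5.6 -0.8] t 20.275
87.64558857257143 86.5
96.71293232893093 96.5
```

View pics/d2.png

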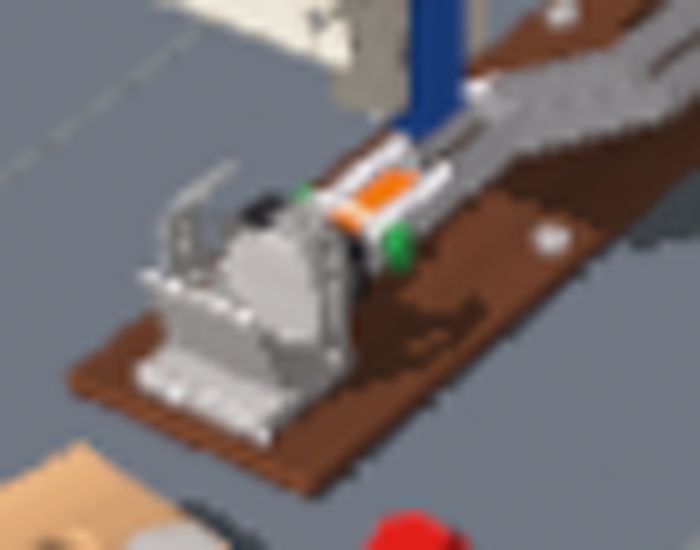

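View pics/d3.png

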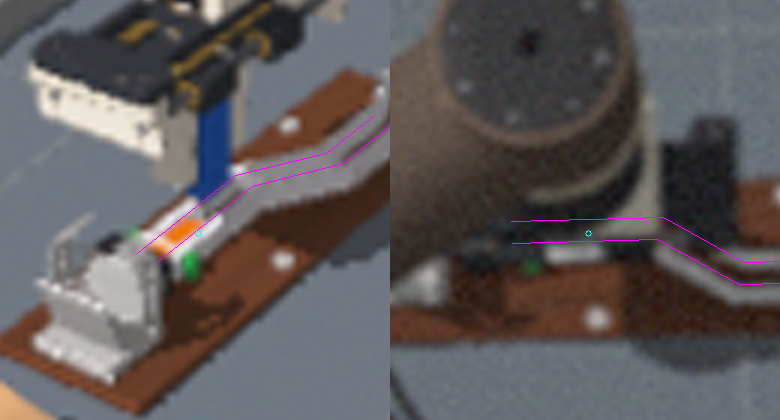

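Run:
```python
from plant import *
print(close_job()); o=get_obs(); print(o['clock'],o['force'],o['tool_pos'],o['opening'])
```

```text
the job is handed in; nothing more can be done
None
the job is handed in; nothing more can be done
```

I lifted the small blue pin out of its stand and lowered it into the mouth. I then ran it round the bend at about 4 cm/s and pushed the catch in to roughly 10 mm. I handed the job in at about 20.3 s with the pin still gripped and holding the catch. No verdict is reported, and no reading could be taken after handing in.

**Last checks before handing in:**
- **Catch travel:** the three estimates were 9.1–10 mm from the white pointer's shift in the image, about 9.5 mm from the pin's position, and 10.0 mm from the 5.4 N push.
- **Pin:** its tip was about 11.5 mm above the ledge, below the channel's rim. The fingers stood at 26 mm on the handle with the tool vertical, and the wrist force was steady.
- **Bystanders:** the readings taken along the way showed no sign of contact with them. I did not measure their positions again at the end.

**What disagreed:**
- **Fingertip height:** in the pictures the fingertips stood about 38 mm above the reported TCP height. I set the grasp by the picture, and the empty force reading below the stand's top bore that out.
- **Rail position:** fitting the rail from each camera alone gave positions up to 4 mm apart along it, so I used the joint fit. The pin passed the bend without pressing on the walls.
- **Side force:** there was a small sideways force of about 1.5 N at the end, probably light contact with a channel wall.

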